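# Stock the low pantry shelf on pull-out boards

### The job

Stock the low slatted shelf: for every carton, take a single board from the stack, lay it in a free lane, set the carton lying flat on it (on any of its long sides), and slide the two in together until the board meets the back wall and the whole carton is under the slats, with the near end of the board sticking out as a pull tab. One carton and one board to a lane, any lane; leave spare boards on their stack and the other groceries where they stand.

Things in the scene. Friction and masses are not known exactly. Their poses are not given: they have to be found in the camera images.
- bay: low wooden shelf fixed to the table, open towards the robot. Origin on the table under the front edge of the front slat, midway across; x runs inward, y left, z up. Four lanes at y = -132, -44, +44, +132 mm, each 58 mm wide; the lane floor is the bare table; the face of the back wall is at x = 110 mm.
- slats (a point): middle of the front slat's top front edge, 88 mm up. Three slats cross all lanes from the front edge to the back wall (110 mm), underside 76 mm over the table, gaps of 16 mm between them: nothing goes in from above.
- rail_nose (a point): tip of the rounded nose of the middle rail, on the table. Rails 18 mm high (30 mm wide between lanes, 20 mm at the outsides) guide the boards; they start 40 mm in front of the slats, plus the round noses (15 or 10 mm). Under the slats walls of the same widths stand on them up to the slats.
- lane0 (a point): point on the table in the centre line of the rightmost (y = -132 mm) lane, under the front edge of the slats; axes as bay. A board fully home touches the back wall: its centre is then 27.5 mm inward of this point and its near 55 mm stick out as a pull tab.
- lane1 (a point): point on the table in the centre line of the right inner (y = -44 mm) lane, under the front edge of the slats; axes as bay. A board fully home touches the back wall: its centre is then 27.5 mm inward of this point and its near 55 mm stick out as a pull tab.
- lane2 (a point): point on the table in the centre line of the left inner (y = +44 mm) lane, under the front edge of the slats; axes as bay. A board fully home touches the back wall: its centre is then 27.5 mm inward of this point and its near 55 mm stick out as a pull tab.
- lane3 (a point): point on the table in the centre line of the leftmost (y = +132 mm) lane, under the front edge of the slats; axes as bay. A board fully home touches the back wall: its centre is then 27.5 mm inward of this point and its near 55 mm stick out as a pull tab.
- board_mat: fixed cork mat 180 x 200 x 4 mm under the stack of boards; origin under its centre, x along the stacked boards. It may be left or right of the shelf.
- carton_mat: fixed black rubber mat 250 x 200 x 4 mm under the cartons, on the other side of the shelf; origin under its centre
- board0: a loose plywood pull-out board, 165 long (its x) x 52 wide (its y) x 12 mm thick, 0.07 kg; origin at the centre of its underside. The five boards start stacked flat, roughly squared up, on board_mat (board0 lowest, board4 on top). Both ends are alike.
- board1: a loose plywood pull-out board, 165 long (its x) x 52 wide (its y) x 12 mm thick, 0.07 kg; origin at the centre of its underside. The five boards start stacked flat, roughly squared up, on board_mat (board0 lowest, board4 on top). Both ends are alike.
- board2: a loose plywood pull-out board, 165 long (its x) x 52 wide (its y) x 12 mm thick, 0.07 kg; origin at the centre of its underside. The five boards start stacked flat, roughly squared up, on board_mat (board0 lowest, board4 on top). Both ends are alike.
- board3: a loose plywood pull-out board, 165 long (its x) x 52 wide (its y) x 12 mm thick, 0.07 kg; origin at the centre of its underside. The five boards start stacked flat, roughly squared up, on board_mat (board0 lowest, board4 on top). Both ends are alike.
- board4: a loose plywood pull-out board, 165 long (its x) x 52 wide (its y) x 12 mm thick, 0.07 kg; origin at the centre of its underside. The five boards start stacked flat, roughly squared up, on board_mat (board0 lowest, board4 on top). Both ends are alike.
- carton0: a closed rigid food carton lying flat, 100 mm long (its x), square in section, 46 x 46 mm, about 0.18 kg; origin at its very centre, 23 mm above what it lies on. All cartons are alike for this job, whatever their print; three or four are present, lying on carton_mat. Either end may face forward, any long side down.
- carton1: a closed rigid food carton lying flat, 100 mm long (its x), square in section, 46 x 46 mm, about 0.18 kg; origin at its very centre, 23 mm above what it lies on. All cartons are alike for this job, whatever their print; three or four are present, lying on carton_mat. Either end may face forward, any long side down.
- carton2: a closed rigid food carton lying flat, 100 mm long (its x), square in section, 46 x 46 mm, about 0.18 kg; origin at its very centre, 23 mm above what it lies on. All cartons are alike for this job, whatever their print; three or four are present, lying on carton_mat. Either end may face forward, any long side down.
- carton3: a closed rigid food carton lying flat, 100 mm long (its x), square in section, 46 x 46 mm, about 0.18 kg; origin at its very centre, 23 mm above what it lies on. All cartons are alike for this job, whatever their print; three or four are present, lying on carton_mat. Either end may face forward, any long side down.
- tin_a: bystander: standing food tin, 66 mm across, 85 mm high, behind the cartons; origin under its centre
- jar: bystander: amber jar, 64 mm across, 90 mm high, behind the stack of boards; origin under its centre
- tin_b: bystander: low tin, 84 mm across, 45 mm high, beside the jar behind the stack; origin under its centre
There are look-alikes about, which are no part of the job. Leave any black look-alike of the board4 alone.

How it is judged (in metres and radians):
At the end, for the whole second after the job is handed in: Each carton present is flat and at rest on a board in a lane, no more than 6 mm of it in front of the slats; that board lies flat in the lane within 10 mm of the back wall. Other boards are flat on the stack within 30 mm of their start (x of carton0 in the frame of bay between 0.044 and 0.07 m and y of carton0 in the frame of bay between -0.15 and 0.15 m and height (world z) of carton0 between 0.03 and 0.04 m and angle between carton0's own x axis and vertical between 1.47 and 1.67 rad and linear speed of each of carton0, carton1, carton2, carton3 below 0.02 m/s and x of carton1 in the frame of bay between 0.044 and 0.07 m and y of carton1 in the frame of bay between -0.15 and 0.15 m and height (world z) of carton1 between 0.03 and 0.04 m and angle between carton1's own x axis and vertical between 1.47 and 1.67 rad and x of carton2 in the frame of bay between 0.044 and 0.07 m and y of carton2 in the frame of bay between -0.15 and 0.15 m and height (world z) of carton2 between 0.03 and 0.04 m and angle between carton2's own x axis and vertical between 1.47 and 1.67 rad and x of carton3 in the frame of bay between 0.044 and 0.07 m and y of carton3 in the frame of bay between -0.15 and 0.15 m and height (world z) of carton3 between 0.03 and 0.04 m and angle between carton3's own x axis and vertical between 1.47 and 1.67 rad and ((x of board0 in the frame of bay between 0.0175 and 0.0365 m and y of board0 in the frame of bay between -0.15 and 0.15 m and height (world z) of board0 between -0.003 and 0.006 m and (horizontal distance between board0 and carton0 below 0.06 m or horizontal distance between board0 and carton1 below 0.06 m or horizontal distance between board0 and carton2 below 0.06 m or horizontal distance between board0 and carton3 below 0.06 m)) or (distance of board0 from where it was at the start of the episode below 0.03 m and angle between board0's own z axis and vertical below 0.1 rad)) and ((x of board1 in the frame of bay between 0.0175 and 0.0365 m and y of board1 in the frame of bay between -0.15 and 0.15 m and height (world z) of board1 between -0.003 and 0.006 m and (horizontal distance between board1 and carton0 below 0.06 m or horizontal distance between board1 and carton1 below 0.06 m or horizontal distance between board1 and carton2 below 0.06 m or horizontal distance between board1 and carton3 below 0.06 m)) or (distance of board1 from where it was at the start of the episode below 0.03 m and angle between board1's own z axis and vertical below 0.1 rad)) and ((x of board2 in the frame of bay between 0.0175 and 0.0365 m and y of board2 in the frame of bay between -0.15 and 0.15 m and height (world z) of board2 between -0.003 and 0.006 m and (horizontal distance between board2 and carton0 below 0.06 m or horizontal distance between board2 and carton1 below 0.06 m or horizontal distance between board2 and carton2 below 0.06 m or horizontal distance between board2 and carton3 below 0.06 m)) or (distance of board2 from where it was at the start of the episode below 0.03 m and angle between board2's own z axis and vertical below 0.1 rad)) and ((x of board3 in the frame of bay between 0.0175 and 0.0365 m and y of board3 in the frame of bay between -0.15 and 0.15 m and height (world z) of board3 between -0.003 and 0.006 m and (horizontal distance between board3 and carton0 below 0.06 m or horizontal distance between board3 and carton1 below 0.06 m or horizontal distance between board3 and carton2 below 0.06 m or horizontal distance between board3 and carton3 below 0.06 m)) or (distance of board3 from where it was at the start of the episode below 0.03 m and angle between board3's own z axis and vertical below 0.1 rad)) and ((x of board4 in the frame of bay between 0.0175 and 0.0365 m and y of board4 in the frame of bay between -0.15 and 0.15 m and height (world z) of board4 between -0.003 and 0.006 m and (horizontal distance between board4 and carton0 below 0.06 m or horizontal distance between board4 and carton1 below 0.06 m or horizontal distance between board4 and carton2 below 0.06 m or horizontal distance between board4 and carton3 below 0.06 m)) or (distance of board4 from where it was at the start of the episode below 0.03 m and angle between board4's own z axis and vertical below 0.1 rad))); the robot touches nothing.
It fails at once if the bystander tin_a was moved more than 4 cm or knocked over (distance of tin_a from where it was at the start of the episode above 0.04 m or angle between tin_a's own z axis and vertical above 0.5 rad).
It fails at once if the bystander jar was moved more than 4 cm or knocked over (distance of jar from where it was at the start of the episode above 0.04 m or angle between jar's own z axis and vertical above 0.5 rad).
It fails at once if the bystander tin_b was moved more than 4 cm or knocked over (distance of tin_b from where it was at the start of the episode above 0.04 m or angle between tin_b's own z axis and vertical above 0.5 rad).
Of carton0, carton1, carton2, carton3 only 3 to 4 are there at a start; the rules pass over those that are not, and their reading is None.
At some moment in a run one of carton0, carton1, carton2, carton3 may be knocked a few centimetres aside while the robot is not near it.
Once in a run the grip may slacken for a moment while it holds something.
It also fails if it takes over 210 s, if anything falls off the work surface, if the arm or the gripper's body presses on something with over 40 N, if the wrist force passes 120 N, or if a joint passes its speed limit or range.

### The arm

A 6-joint arm with a two-finger parallel gripper is mounted at the origin on the work surface. World frame = base frame: x ahead of the robot, y to its left, z up, the work surface at z = 0. Lengths are in mm, angles in rad, forces in N, time in s.
With the tool pointing down it reaches from about 325 to 900 mm from the base axis. Payload 6.1 kg.
Tool frame: the origin (TCP) lies on the front face of the gripper's body, between the roots of the fingers; the fingertips stand 73 mm ahead of it and the grasp point (between the pads) lies 54 mm ahead of it; z points along the fingers, y is the line along which they close (so a half turn about z gives the same grasp; the last joint's range is limited). The gripper opens to 85 mm and grips with 20 to 120 N. Pads are 22 mm wide; open, the fingers measure 114 mm over their backs; the gripper's body (76 mm by 85 mm) begins 54 mm behind the grasp point. The pads swing forward as they close: fully open they stand 13 mm farther back than shut.
Start: joints at [-1.342, 0.22, 1.526, -0, 1.395, -0.126], TCP at [217.119, -586.068, 303.9] pointing down, gripper open.
Joint ranges: [-2.98, 2.98], [-0.91, 2.08], [0.09, 2.57], [-1.24, 4.39], [0.2, 2.65], [-2.68, 2.68]. Speed limits (rad/s): [2.57, 2.57, 3.01, 3.14, 3.14, 3.14].

### API

Orientations are given as a unit quaternion [w, x, y, z].
In Python, from station import status, capture, workorder, cut_out, mark_of gives the robot as it stands. The module is installed in compiled form; this text tells all that it offers.
- The arm moves only by the tool send_rows, never from a script. Its argument "rows" is a list of rows, each an object with "dp": the shift along the tool's x, y, z scaled (see below), a list of three; "dr": the turn, a rotation vector about the tool's x, y, z scaled (see below), a list of three; "grip": the finger opening in mm, from 0 to 85.4. A call has 1 to 12 rows; each row is the pose to reach, as a shift and turn from the pose commanded when the call began, along the tool's axes at that moment; what a row does not reach only later rows make up. The controller multiplies each number of a shift by 0.4 m and each number of a turn by 30 degrees. A row lasts 1/12 s, in which the tool goes at most 41.7 mm and 7.16 degrees, less where a joint would pass 70% of its speed; a pose out of reach is approached as far as the arm can. A call with a number of a shift or a turn outside -1 to 1 is refused whole. A call with a gripper value outside its range is refused whole. The fingers move at their own pace and stop on an object; the grip force is fixed at half the most. Time passes only in rows, so rows that repeat a pose let the fingers close. It gives the time, the measured TCP pose, the force, the opening and the grip force at its end, in the units of the state.
- status.observe(): the state, without advancing time (a new reading comes with each control period).
- capture(name): name is "scene" or "side" or "wrist"; returns a dict with "frame" (480x640x3 uint8, blue, green, red), "z_map" (480x640 float32, mm along the optical axis (not along the pixel's ray), 0 where there is no reading), "vfov" (degrees; the focal length in pixels is half the picture's height over the tangent of half this angle, whatever the lens; pixels are square), "cx", "cy" (the principal point, pixels), "dist_coeffs" ([k1, k2, p1, p2, k3] as OpenCV has them; the pictures are not rectified), "xyz" and "orientation" of the camera in the world. Camera axes: x right, y up, looking along -z (the intrinsics and any distortion apply to the point x, -y, -z); pixel columns grow to the right and rows downward; lengths in mm; the calibration is good to about 2 mm. A picture is of the moment at which its call begins.
- workorder.close_job(): hands the job in; it is judged then, once.
Trained networks look in the newest picture that a camera, given by its name, has taken for a name from the list of things; names that differ only in an ending like _2 or _b are one class to them, and where a whole thing is asked for, a point or a joint stands for the part that bears it (a point fixed in the world has none). Each returns a list of dicts, best first, with "confidence" (0 to 1); they miss things now and then, are a little off and sometimes report something else, mostly with a low value. They report only what shows in the picture. A call takes as long as a camera call. They do not tell look-alikes from the thing itself.
- cut_out(camera, query): "pixels" (480x640 bool, what is visible of it).
- mark_of(camera, query): "location" ([x, y, z] in mm, in the coordinates of the camera as it stood for that picture, good to about 4 mm: a listed point, or the origin of a listed thing).
The state is a dict: "time": time; "joints": joint angles; "qvel": joint speeds; "tau": joint torques, N m; "position": TCP position; "tool_rot": TCP orientation; "force": force on the tool from outside, world axes, zero at the start; "wrist_torque": the same for the moment, N m; "grip_width": opening from 0.0 (shut) to 1.0 (fully open); "grasp_force": force on a finger pad.
Only numpy, scipy, OpenCV 4.12 (cv2) and the standard library are available. Lean on these libraries where they do the work, as an engineer would, in place of code of your own. Each camera call takes 0.05 s, during which the arm holds its last target. There are 200 camera calls.

## Working session

There is one attempt and no reset: what is moved stays moved. The work goes in short steps, Python scripts to look and compute and a tool call to move; the robot and the scene stay as the last step left them, time stands still between calls to the robot, and variables do not carry over. Pictures are saved under pics/ and viewed, at most 16 in all, crops included, and the job is handed in when it is done.

Besides the shell and the picture viewer there is one more tool, called as name([rows], argument=value, ...), one row to a line, values as JSON. send_rows: Moves the arm, as the interface text tells. Shifts and turns lie within -1 to 1; 1 stands for 0.4 m of shift or 30 degrees of turn. Its arguments: {"type":"object","properties":{"rows":{"type":"array","items":{"type":"object","properties":{"dp":{"type":"array","items":{"type":"number"}},"dr":{"type":"array","items":{"type":"number"}},"grip":{"type":"number"}}}}},"required":["rows"]}

```bash
mkdir -p pics; cat > h.py <<'E'
import numpy as np, cv2
from scipy.spatial.transform import Rotation as R
from station import status, capture, workorder, cut_out, mark_of
def rot(q): return R.from_quat([q[1],q[2],q[3],q[0]])
def cam2w(c,p): return rot(c["orientation"]).apply(p)+np.array(c["xyz"])
def K(c):
    f=240/np.tan(np.radians(c["vfov"])/2); return np.array([[f,0,c["cx"]],[0,f,c["cy"]],[0,0,1.]])
def cloud(c):
    k=K(c); v,u=np.mgrid[0:480,0:640]
    n=cv2.undistortPoints(np.stack([u,v],-1).reshape(-1,1,2).astype(np.float64),k,np.array(c["dist_coeffs"],float)).reshape(480,640,2)
    z=c["z_map"].astype(float)
    P=np.stack([n[...,0]*z,-n[...,1]*z,-z],-1)
    W=cam2w(c,P.reshape(-1,3)).reshape(480,640,3); W[z==0]=np.nan
    return W
def proj(c,w):
    p=rot(c["orientation"]).inv().apply(np.atleast_2d(w)-np.array(c["xyz"]))*[1,-1,-1]
    return cv2.projectPoints(p.reshape(-1,1,3),np.zeros(3),np.zeros(3),K(c),np.array(c["dist_coeffs"],float))[0].reshape(-1,2)
E
python3 - <<'E'
from h import *
print(status.observe())
for n in ["scene","side"]:
    c=capture(n); cv2.imwrite(f"pics/{n}0.png",c["frame"]); print(n,c["xyz"],c["orientation"],c["vfov"])
    for q in ["bay","lane0","lane3","slats","rail_nose","board_mat","carton_mat","board4","carton0","tin_a","jar","tin_b"]:
        for d in mark_of(n,q)[:6]: print(q,round(d["confidence"],2),cam2w(c,d["location"]).round(0),proj(c,cam2w(c,d["location"])).round(0)[0])
E
```

```text
{'time': 0.0, 'joints': array([-1.34209422e+00,  2.21216044e-01,  1.52762182e+00, -4.10073578e-07,
        1.39470746e+00, -1.26109836e-01]), 'qvel': array([-1.70973461e-04,  4.63294828e-04,  1.34974034e-03, -4.32581253e-04,
        5.40695176e-06, -1.97681597e-04]), 'tau': array([-1.27349649e-03, -4.96906936e+01, -3.89394557e+01, -2.63562642e-04,
        1.12731988e-02, -1.63096058e-05]), 'position': array([ 217.01675264, -585.61130741,  302.79968839]), 'tool_rot': array([-9.75040368e-04,  9.84304314e-01,  1.76476809e-01, -5.02618162e-05]), 'force': array([ 0.20223339, -0.74142851, -0.26971172]), 'wrist_torque': array([-0.01680394,  0.00501255, -0.02442033]), 'grasp_force': 0.0, 'grip_width': 1.007492695053222}
scene [942.08397239 664.5080634  796.28335014] [0.26948783 0.13212062 0.38773843 0.8715385 ] 52.342785326144394
bay 0.81 [598.  -8.  -3.] [267. 286.]
lane0 0.92 [ 590. -140.    1.] [242. 250.]
lane0 0.85 [597. -54.   3.] [257. 272.]
lane0 0.82 [604.  34.  -1.] [274. 298.]
lane0 0.58 [615. 121.  -2.] [291. 327.]
lane3 0.92 [ 590. -140.    1.] [242. 250.]
lane3 0.85 [597. -54. 
[... 1400 characters left out ...]
 [ 483. -344.    2.] [354. 402.]
board4 0.86 [261. 253.  -4.] [232. 232.]
board4 0.82 [273. 463.   3.] [236. 191.]
board4 0.81 [506. 354.  21.] [317. 199.]
board4 0.66 [503. 355.   2.] [316. 205.]
board4 0.63 [503. 354.  28.] [316. 197.]
board4 0.57 [503. 351.  42.] [316. 194.]
carton0 0.79 [ 551. -400.   29.] [400. 414.]
carton0 0.71 [ 483. -344.    0.] [354. 402.]
carton0 0.63 [ 432. -293.   28.] [323. 374.]
carton0 0.56 [ 427. -399.   29.] [329. 421.]
tin_a 0.68 [ 648. -338.    1.] [440. 390.]
tin_a 0.55 [643. 292.  -1.] [368. 214.]
jar 0.66 [642. 386.  -2.] [361. 198.]
jar 0.16 [613. 125.  -0.] [370. 249.]
tin_b 0.68 [ 648. -338.    1.] [440. 390.]
tin_b 0.55 [643. 292.  -1.] [368. 214.]
```

View pics/scene0.png

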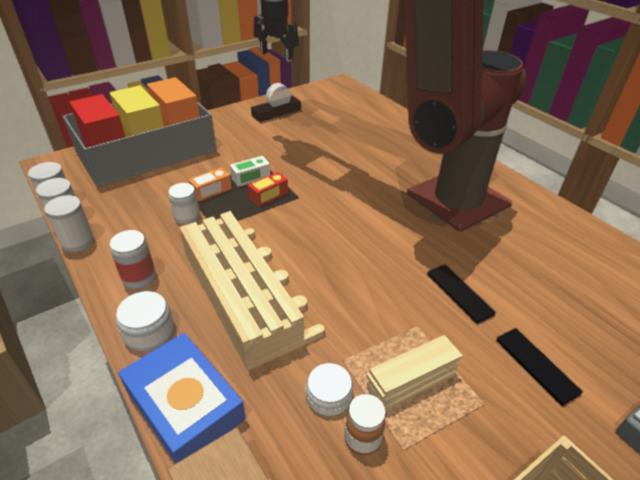

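View pics/side0.png

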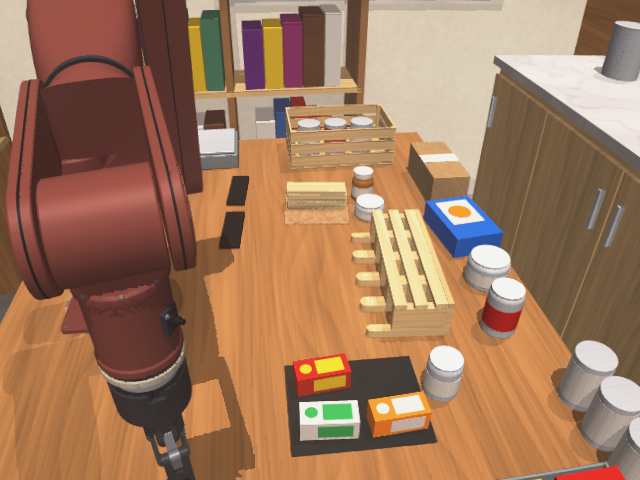

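The scene image shows three cartons: red (268,188), green/white (250,170) and orange (211,185). The stack of five light boards on cork is at (413,370), and the rails and slats are around (260,280). What could be mistaken for board4: black boards at (459,294) and (540,365), the wooden crate at (565,460), and the plywood stack at (413,365). I choose the plywood stack's top board, because it lies on cork. Carton look-alikes: the boxes in the grey bin at (95,120), (137,110) and (172,100) and the blue box at (185,395). I choose only the three on the black mat.

```bash
cat >> h.py <<'E'
def rect(P):
    (c,s,a)=cv2.minAreaRect(P[:,:2].astype(np.float32)); s=list(s)
    if s[0]<s[1]: a+=90; s=s[::-1]
    return np.round(c,1),np.round(s,1),round((a+90)%180-90,2)
def blobs(W,lo,hi,zlo,zhi,nmin=40):
    m=(W[...,0]>lo[0])&(W[...,0]<hi[0])&(W[...,1]>lo[1])&(W[...,1]<hi[1])&(W[...,2]>zlo)&(W[...,2]<zhi)
    n,l=cv2.connectedComponents(m.astype(np.uint8),connectivity=4)
    return [W[l==i] for i in range(1,n) if (l==i).sum()>nmin]
E
python3 - <<'E'
from h import *
for n in ["scene","side"]:
    c=capture(n); W=cloud(c)
    print(n)
    for nm,a in dict(cart=((370,-450),(620,-250),43,56),stack=((390,270),(600,440),57,72),bay=((520,-220),(780,200),82,94)).items():
        B=blobs(W,*a)
        if nm=="bay": B=[np.concatenate(B)]
        for b in B: print(nm,len(b),rect(b),b[:,2].mean().round(1))
    cv2.imwrite(f"pics/crop_{n}.png",cv2.resize(c["frame"][310:430,330:500] if n=="scene" else c["frame"][165:235,270:400],None,fx=4,fy=4,interpolation=cv2.INTER_CUBIC))
E
```

```text
scene
cart 406 (array([ 425.8, -392.2]), array([102.7,  53.7]), -8.08) 49.5
cart 442 (array([ 546.3, -398.2]), array([102.1,  52.9]), 3.31) 49.5
cart 456 (array([ 426.4, -291.9]), array([103.7,  52.6]), 4.76) 49.6
stack 2416 (array([499.1, 354. ]), array([166.3,  54. ]), -7.13) 62.8
bay 5909 (array([663.6, -13.4]), array([367.2, 123.2]), 84.9) 86.6
side
cart 1204 (array([ 428.3, -294.6]), array([101.7,  50.1]), 6.23) 50.6
cart 42 (array([ 616.6, -336.9]), array([29.3,  3.8]), -85.05) 49.0
cart 1449 (array([ 548.1, -399. ]), array([102.3,  49.4]), 2.75) 50.7
cart 1502 (array([ 427.2, -395.8]), array([100.6,  49.7]), -5.36) 50.7
stack 635 (array([501.6, 349.6]), array([167.2,  59.9]), -7.44) 63.9
bay 4106 (array([664.9, -14.7]), array([368.4, 123.4]), 84.87) 89.1
```

View pics/crop_scene.png

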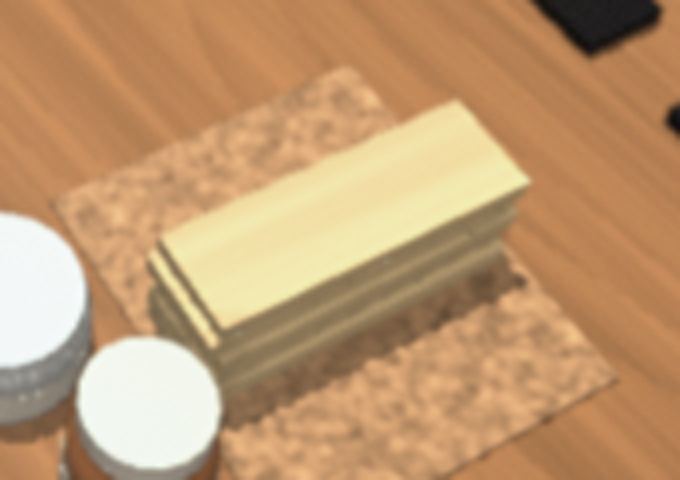

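The crop confirms plywood boards on cork. The top board spans (160,240)–(460,100)–(530,183)–(225,325) and sits slightly off the others; the black boards are clearly separate at the upper right. Next is a motion-planning helper, then a wrist look at the bay.

```bash
cat > plan.py <<'E'
# usage: plan.py call call ... ; call = "x,y,z,yaw,n[,grip];..." waypoints, '-' keeps value; n rows each (i = interpolate: 'n i')
import sys,json,os
from h import *
F="cmd.json"
if os.path.exists(F): p=json.load(open(F))
else:
    q=rot(status.observe()["tool_rot"]).as_matrix(); p=[217.119,-586.068,303.9,float(np.degrees(np.arctan2(q[1,0],q[0,0]))),85.0]
def M(yaw): return R.from_euler("z",yaw,degrees=True)*R.from_euler("x",180,degrees=True)
for call in sys.argv[1:]:
    s=list(p); r=M(s[3]); tot=0; prev=list(p)
    for w in call.split(";"):
        f=w.split(","); t=[prev[i] if f[i].strip()=="-" else float(f[i]) for i in range(4)]
        g=float(f[5]) if len(f)>5 else prev[4]
        n=f[4].strip(); it=n.endswith("i"); n=int(n.rstrip("i")); tot+=n
        d=r.inv().apply(np.array(t[:3])-s[:3])/400; dz=-(t[3]-s[3])/30
        dist=np.linalg.norm(np.array(t[:3])-prev[:3])
        need=max(dist/41.7,abs(t[3]-prev[3])/7.16)
        out=[]
        for k in range(1,n+1) if it else [1]:
            a=np.array(prev[:4])+(np.array(t)-prev[:4])*(k/n if it else 1)
            dd=r.inv().apply(a[:3]-s[:3])/400; zz=-(a[3]-s[3])/30
            out.append(f"dp[{dd[0]:.3f},{dd[1]:.3f},{dd[2]:.3f}] dr z {zz:.3f} g{g:g}")
        rd=np.round(d,3); 
        prev=list(np.array(s[:3])+r.apply(rd*400))+[s[3]-round(dz,3)*30,g]
        print(("x%d "%n if not it else "")+"\n   ".join(out), f"(need {need:.1f})", "BAD" if max(abs(d).max(),abs(dz))>1 else "")
    p=[float(v) for v in prev]; print("-- rows",tot)
json.dump(p,open(F,"w")); print("cmd",np.round(p,1))
E
python3 plan.py "350,-300,400,-4,12" "480,-14,420,-4,10"
```

```text
x12 dp[0.560,-0.555,-0.240] dr z 0.811 g85 (need 7.9) 
-- rows 12
x10 dp[0.274,-0.736,-0.050] dr z -0.000 g85 (need 7.6) 
-- rows 10
cmd [479.9 -14.1 419.9  -4.   85. ]
```

send_rows([
  {"dp": [0.56,-0.555,-0.24],"dr": [0,0,0.811],"grip": 85},
  {"dp": [0.56,-0.555,-0.24],"dr": [0,0,0.811],"grip": 85},
  {"dp": [0.56,-0.555,-0.24],"dr": [0,0,0.811],"grip": 85},
  {"dp": [0.56,-0.555,-0.24],"dr": [0,0,0.811],"grip": 85},
  {"dp": [0.56,-0.555,-0.24],"dr": [0,0,0.811],"grip": 85},
  {"dp": [0.56,-0.555,-0.24],"dr": [0,0,0.811],"grip": 85},
  {"dp": [0.56,-0.555,-0.24],"dr": [0,0,0.811],"grip": 85},
  {"dp": [0.56,-0.555,-0.24],"dr": [0,0,0.811],"grip": 85},
  {"dp": [0.56,-0.555,-0.24],"dr": [0,0,0.811],"grip": 85},
  {"dp": [0.56,-0.555,-0.24],"dr": [0,0,0.811],"grip": 85},
  {"dp": [0.56,-0.555,-0.24],"dr": [0,0,0.811],"grip": 85},
  {"dp": [0.56,-0.555,-0.24],"dr": [0,0,0.811],"grip": 85},
])

```text
time: 2.4
position: [349.6, -300.7, 399.3]
tool_rot: [-0.0, 0.999, -0.035, -0.0]
force: [0.0, -1.3, 0.2]
grip_width: 0.992
grasp_force: 0.0
```

send_rows([
  {"dp": [0.274,-0.736,-0.05],"dr": [0,0,0],"grip": 85},
  {"dp": [0.274,-0.736,-0.05],"dr": [0,0,0],"grip": 85},
  {"dp": [0.274,-0.736,-0.05],"dr": [0,0,0],"grip": 85},
  {"dp": [0.274,-0.736,-0.05],"dr": [0,0,0],"grip": 85},
  {"dp": [0.274,-0.736,-0.05],"dr": [0,0,0],"grip": 85},
  {"dp": [0.274,-0.736,-0.05],"dr": [0,0,0],"grip": 85},
  {"dp": [0.274,-0.736,-0.05],"dr": [0,0,0],"grip": 85},
  {"dp": [0.274,-0.736,-0.05],"dr": [0,0,0],"grip": 85},
  {"dp": [0.274,-0.736,-0.05],"dr": [0,0,0],"grip": 85},
  {"dp": [0.274,-0.736,-0.05],"dr": [0,0,0],"grip": 85},
])

```text
time: 3.23
position: [480.3, -14.1, 418.9]
tool_rot: [0.0, 0.999, -0.034, -0.001]
force: [-0.9, -0.0, -0.0]
grip_width: 0.993
grasp_force: 0.0
```

```bash
python3 - <<'E'
from h import *
s=status.observe(); print(s["time"],s["position"],s["tool_rot"],s["joints"])
c=capture("wrist"); cv2.imwrite("pics/wrist1.png",c["frame"]); W=cloud(c)
print(c["xyz"],c["orientation"],c["vfov"],s["position"])
b=W[(W[...,2]>80)&(W[...,2]<96)&(abs(W[...,0]-660)<100)&(abs(W[...,1]+14)<210)]
print(len(b),rect(b),b[:,2].mean())
for q in ["lane0","rail_nose","slats"]:
    for d in mark_of("wrist",q)[:4]: print(q,round(d["confidence"],2),cam2w(c,d["location"]).round(1))
E
```

```text
3.2333 [480.2782984  -14.14030215 418.92634191] [ 5.96223566e-05  9.99406205e-01 -3.44410610e-02 -1.02333252e-03] [-1.93512526e-01 -1.81971309e-01  1.72227647e+00 -4.42153459e-04
  1.60328943e+00  1.44616566e+00]
[548.61854834 -19.44594567 488.29355676] [-0.67592363  0.09416281 -0.10068318  0.72396375] 58.97809486728798 [480.2782984  -14.14030215 418.92634191]
14426 (array([616.9, -10.7]), array([362.4,  27.3]), 84.99) 87.36474184492323
rail_nose 0.82 [548.   -4.4  -5.5]
slats 0.84 [599.7  -5.6  94.7]
slats 0.41 [602.6  -8.6  -0.9]
```

View pics/wrist1.png

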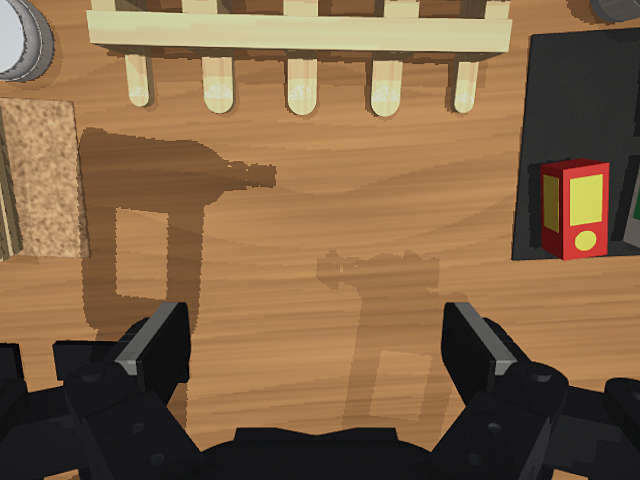

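The wrist view shows the front slat at y≈30 and the five rail noses at rows ≈105, around columns 140, 218, 302, 385 and 465. I'll fit the rails precisely from depth.

```bash
python3 - <<'E'
from h import *
c=capture("wrist"); W=cloud(c); yaw=-5.0
Rz=R.from_euler("z",yaw,degrees=True)
B=Rz.inv().apply((W.reshape(-1,3)-[603.4,-9.5,0])).reshape(W.shape)
m=(B[...,0]>-60)&(B[...,0]<-2)&(abs(B[...,1])<200)
t=B[m&(B[...,2]>11)&(B[...,2]<25)]
from scipy.cluster.vq import kmeans
xs=np.arange(-38,-8,6)
for lo,hi in [(-190,-150),(-110,-65),(-25,25),(65,110),(150,190)]:
    q=t[(t[:,1]>lo-8)&(t[:,1]<hi+8)]
    mid=[]
    for x in xs:
        k=q[abs(q[:,0]-x)<3]; 
        if len(k)>5: mid.append((x,k[:,1].min(),k[:,1].max()))
    mid=np.array(mid).round(1); e=np.polyfit(mid[:,0],mid[:,1:].mean(1),1)
    print("rail",mid[:,1].mean().round(1),mid[:,2].mean().round(1),"slope deg",np.degrees(e[0]).round(2),"nose x",q[:,0].min().round(1),"z",q[:,2].mean().round(1))
s=B[(B[...,2]>82)&(abs(B[...,1])<200)&(abs(B[...,0]-13)<20)]
print("slat y",np.percentile(s[:,1],[.2,99.8]),"x",np.percentile(s[:,0],[1,99]), [np.percentile(s[abs(s[:,1]-y)<15,0],3).round(1) for y in (-150,-75,0,75,150)])
# side of carton depth check from here
E
```

```text
rail -180.9 -160.7 slope deg 0.24 nose x -49.7 z 17.2
rail -102.3 -72.6 slope deg 0.81 nose x -53.8 z 17.5
rail -14.6 14.8 slope deg 0.29 nose x -54.1 z 17.6
rail 72.5 103.4 slope deg -0.33 nose x -54.5 z 17.4
rail 160.2 181.2 slope deg 0.33 nose x -49.0 z 17.2
slat y [-179.69539648  180.06699201] x [ 0.45263268 26.12917243] [np.float64(0.5), np.float64(1.0), np.float64(0.9), np.float64(0.8), np.float64(1.0)]
```

```bash
python3 plan.py "430,350,300,-7,12,62"
```

```text
x12 dp[-0.188,-0.899,0.300] dr z 0.100 g62 (need 9.3) 
-- rows 12
cmd [430.  349.9 299.9  -7.   62. ]
```

send_rows([
  {"dp": [-0.188,-0.899,0.3],"dr": [0,0,0.1],"grip": 62},
  {"dp": [-0.188,-0.899,0.3],"dr": [0,0,0.1],"grip": 62},
  {"dp": [-0.188,-0.899,0.3],"dr": [0,0,0.1],"grip": 62},
  {"dp": [-0.188,-0.899,0.3],"dr": [0,0,0.1],"grip": 62},
  {"dp": [-0.188,-0.899,0.3],"dr": [0,0,0.1],"grip": 62},
  {"dp": [-0.188,-0.899,0.3],"dr": [0,0,0.1],"grip": 62},
  {"dp": [-0.188,-0.899,0.3],"dr": [0,0,0.1],"grip": 62},
  {"dp": [-0.188,-0.899,0.3],"dr": [0,0,0.1],"grip": 62},
  {"dp": [-0.188,-0.899,0.3],"dr": [0,0,0.1],"grip": 62},
  {"dp": [-0.188,-0.899,0.3],"dr": [0,0,0.1],"grip": 62},
  {"dp": [-0.188,-0.899,0.3],"dr": [0,0,0.1],"grip": 62},
  {"dp": [-0.188,-0.899,0.3],"dr": [0,0,0.1],"grip": 62},
])

```text
time: 4.48
position: [430.2, 349.3, 299.6]
tool_rot: [0.001, 0.998, -0.061, -0.0]
force: [-0.9, -0.8, -0.2]
grip_width: 0.727
grasp_force: 0.0
```

```bash
python3 - <<'E'
from h import *
s=status.observe(); print(s["time"],s["position"],s["grip_width"])
c=capture("wrist"); cv2.imwrite("pics/wrist2.png",c["frame"]); W=cloud(c)
T=rot(s["tool_rot"]); tl=T.inv().apply(W.reshape(-1,3)-s["position"]).reshape(W.shape)
b=W[(W[...,2]>58)&(W[...,2]<70)&(abs(W[...,0]-500)<110)&(abs(W[...,1]-352)<60)]
print(len(b),rect(b),b[:,2].mean())
for sg in (-1,1):
    k=tl[(sg*tl[...,1]>15)&(sg*tl[...,1]<75)&(abs(tl[...,0])<30)&(tl[...,2]>40)&(tl[...,2]<110)]
    print("finger",len(k),np.percentile(k[:,2],[50,95,99,99.8]).round(1),np.percentile(k[k[:,2]>np.percentile(k[:,2],90)],[1,99],axis=0).round(1).tolist())
E
```

```text
4.4833 [430.20035568 349.27300122 299.5946586 ] 0.7271424196342771
17129 (array([493.9, 352.9]), array([153.3,  52.1]), -7.19) 63.49914866192822
finger 2495 [50.7 64.1 66.6 67.5] [[-11.0, -36.7, 62.0], [10.9, -30.0, 67.8]]
finger 2491 [50.7 64.  66.7 67.6] [[-10.8, 31.3, 62.0], [11.0, 38.0, 67.8]]
```

View pics/wrist2.png

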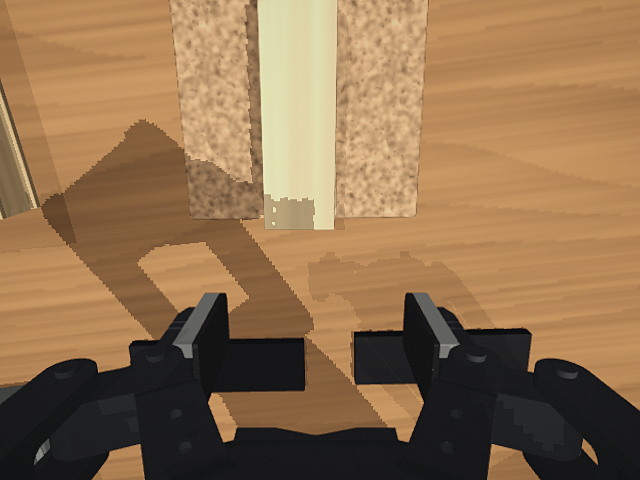

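The wrist view shows the top board running straight up from (300,230), with black boards at (220,360) and (440,355). The fingertips measure 67.7 mm ahead of the TCP at this opening. Next I grasp the top board.

```bash
python3 plan.py "499.7,352.2,170,-7.2,6;-,-,124.8,-,6i" "-,-,-,-,6,40;-,-,135,-,2i;-,-,200,-,4"
```

```text
x6 dp[0.172,-0.027,0.325] dr z 0.007 g62 (need 3.5) 
dp[0.172,-0.027,0.344] dr z 0.007 g62
   dp[0.172,-0.027,0.363] dr z 0.007 g62
   dp[0.172,-0.027,0.381] dr z 0.007 g62
   dp[0.172,-0.027,0.400] dr z 0.007 g62
   dp[0.172,-0.027,0.419] dr z 0.007 g62
   dp[0.172,-0.027,0.438] dr z 0.007 g62 (need 1.1) 
-- rows 12
x6 dp[0.000,0.000,0.000] dr z -0.000 g40 (need 0.0) 
dp[0.000,0.000,-0.013] dr z -0.000 g40
   dp[0.000,0.000,-0.026] dr z -0.000 g40 (need 0.2) 
x4 dp[0.000,0.000,-0.188] dr z -0.000 g40 (need 1.6) 
-- rows 12
cmd [499.6 352.3 199.9  -7.2  40. ]
```

send_rows([
  {"dp": [0.172,-0.027,0.325],"dr": [0,0,0.007],"grip": 62},
  {"dp": [0.172,-0.027,0.325],"dr": [0,0,0.007],"grip": 62},
  {"dp": [0.172,-0.027,0.325],"dr": [0,0,0.007],"grip": 62},
  {"dp": [0.172,-0.027,0.325],"dr": [0,0,0.007],"grip": 62},
  {"dp": [0.172,-0.027,0.325],"dr": [0,0,0.007],"grip": 62},
  {"dp": [0.172,-0.027,0.325],"dr": [0,0,0.007],"grip": 62},
  {"dp": [0.172,-0.027,0.344],"dr": [0,0,0.007],"grip": 62},
  {"dp": [0.172,-0.027,0.363],"dr": [0,0,0.007],"grip": 62},
  {"dp": [0.172,-0.027,0.381],"dr": [0,0,0.007],"grip": 62},
  {"dp": [0.172,-0.027,0.4],"dr": [0,0,0.007],"grip": 62},
  {"dp": [0.172,-0.027,0.419],"dr": [0,0,0.007],"grip": 62},
  {"dp": [0.172,-0.027,0.438],"dr": [0,0,0.007],"grip": 62},
])

```text
time: 5.53
position: [499.3, 352.4, 124.2]
tool_rot: [-0.0, 0.998, -0.063, 0.0]
force: [0.2, -0.2, -0.5]
grip_width: 0.727
grasp_force: 0.0
```

send_rows([
  {"dp": [0,0,0],"dr": [0,0,0],"grip": 40},
  {"dp": [0,0,0],"dr": [0,0,0],"grip": 40},
  {"dp": [0,0,0],"dr": [0,0,0],"grip": 40},
  {"dp": [0,0,0],"dr": [0,0,0],"grip": 40},
  {"dp": [0,0,0],"dr": [0,0,0],"grip": 40},
  {"dp": [0,0,0],"dr": [0,0,0],"grip": 40},
  {"dp": [0,0,-0.013],"dr": [0,0,0],"grip": 40},
  {"dp": [0,0,-0.026],"dr": [0,0,0],"grip": 40},
  {"dp": [0,0,-0.188],"dr": [0,0,0],"grip": 40},
  {"dp": [0,0,-0.188],"dr": [0,0,0],"grip": 40},
  {"dp": [0,0,-0.188],"dr": [0,0,0],"grip": 40},
  {"dp": [0,0,-0.188],"dr": [0,0,0],"grip": 40},
])

```text
time: 6.53
position: [501.0, 353.0, 203.0]
tool_rot: [-0.001, 0.998, -0.063, 0.002]
force: [-0.4, 0.5, -1.0]
grip_width: 0.591
grasp_force: 64.7
```

```bash
python3 - <<'E'
from h import *
s=status.observe(); print(s["position"],s["grip_width"],s["force"])
c=capture("wrist"); cv2.imwrite("pics/wrist3.png",c["frame"]); W=cloud(c)
for a in [(40,60),(110,150)]:
  b=W[(W[...,2]>a[0])&(W[...,2]<a[1])&(abs(W[...,0]-520)<110)&(abs(W[...,1]-352)<28)]
  if len(b)>50: print(len(b),rect(b),b[:,2].mean())
E
```

```text
[500.95468456 352.98490651 202.984279  ] 0.5911137737507715 [-0.36295936  0.46721427 -1.02344596]
734 (array([616.8, 368.3]), array([26.4,  4.4]), -59.59) 50.725599627204886
57637 (array([521.5, 350.8]), array([127.3,  56.5]), -7.11) 143.72211774695876
```

View pics/wrist3.png

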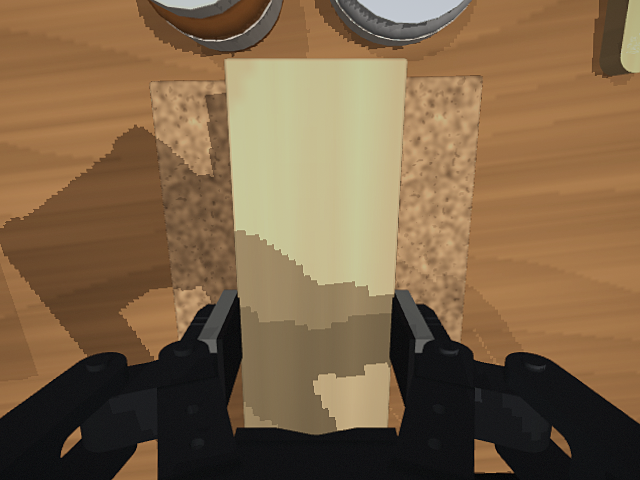

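The wrist view shows exactly one board held, far end at row 60 and sides between columns 230 and 400. Next I carry it to lane 2 and hover.

```bash
cat > bay.py <<'E'
import numpy as np
O=np.array([604,-9.6]);a=np.radians(-5.0);Rb=np.array([[np.cos(a),-np.sin(a)],[np.sin(a),np.cos(a)]])
def b2w(x,y): return O+Rb@[x,y]
def w2b(p): return Rb.T@(np.asarray(p)[:2]-O)
E
sed -i 's/^def M/from bay import b2w\ndef M/; s/f=w.split(",");/f=w.split(","); bb=f[0].startswith("b"); f[0]=f[0].lstrip("b");/; s/^        g=float/        if bb: t[:2]=b2w(*t[:2])\n        g=float/' plan.py
python3 plan.py "480,150,200,-5.1,6i;b-93.7,44,200,-5.1,6;" 2>/dev/null || python3 plan.py "480,150,200,-5.1,6i;b-93.7,44,200,-5.1,4i" "-,-,110,-5.1,6i"
```

```text
dp[0.002,0.085,-0.000] dr z -0.012 g40
   dp[0.005,0.169,-0.000] dr z -0.023 g40
   dp[0.007,0.254,-0.000] dr z -0.035 g40
   dp[0.010,0.339,-0.000] dr z -0.047 g40
   dp[0.012,0.423,-0.000] dr z -0.059 g40
   dp[0.015,0.508,-0.000] dr z -0.070 g40 (need 4.9) 
x6 dp[0.134,0.764,-0.000] dr z -0.070 g40 (need 2.7) 
dp[0.002,0.085,-0.000] dr z -0.012 g40
   dp[0.005,0.169,-0.000] dr z -0.023 g40
   dp[0.007,0.254,-0.000] dr z -0.035 g40
   dp[0.010,0.339,-0.000] dr z -0.047 g40
   dp[0.012,0.423,-0.000] dr z -0.059 g40
   dp[0.015,0.508,-0.000] dr z -0.070 g40 (need 4.9) 
dp[0.045,0.572,-0.000] dr z -0.070 g40
   dp[0.075,0.636,-0.000] dr z -0.070 g40
   dp[0.104,0.700,-0.000] dr z -0.070 g40
   dp[0.134,0.764,-0.000] dr z -0.070 g40 (need 2.7) 
-- rows 10
dp[0.000,-0.000,0.037] dr z -0.000 g40
   dp[0.000,-0.000,0.075] dr z -0.000 g40
   dp[0.000,-0.000,0.112] dr z -0.000 g40
   dp[0.000,-0.000,0.150] dr z -0.000 g40
   dp[0.000,-0.000,0.187] dr z -0.000 g40
   dp[0.000,-0.000,0.225] dr z -0.000 g40 (need 2.2) 
-- rows 6
cmd [514.4  42.3 109.9  -5.1  40. ]
```

send_rows([
  {"dp": [0.002,0.085,0],"dr": [0,0,-0.012],"grip": 40},
  {"dp": [0.005,0.169,0],"dr": [0,0,-0.023],"grip": 40},
  {"dp": [0.007,0.254,0],"dr": [0,0,-0.035],"grip": 40},
  {"dp": [0.01,0.339,0],"dr": [0,0,-0.047],"grip": 40},
  {"dp": [0.012,0.423,0],"dr": [0,0,-0.059],"grip": 40},
  {"dp": [0.015,0.508,0],"dr": [0,0,-0.07],"grip": 40},
  {"dp": [0.045,0.572,0],"dr": [0,0,-0.07],"grip": 40},
  {"dp": [0.075,0.636,0],"dr": [0,0,-0.07],"grip": 40},
  {"dp": [0.104,0.7,0],"dr": [0,0,-0.07],"grip": 40},
  {"dp": [0.134,0.764,0],"dr": [0,0,-0.07],"grip": 40},
  {"dp": [0.134,0.764,0],"dr": [0,0,-0.07],"grip": 40},
])

```text
time: 7.5
position: [514.7, 38.4, 198.6]
tool_rot: [0.001, 0.999, -0.046, -0.001]
force: [-0.5, -0.2, -0.5]
grip_width: 0.59
grasp_force: 64.7
```

send_rows([
  {"dp": [0,0,0.037],"dr": [0,0,0],"grip": 40},
  {"dp": [0,0,0.075],"dr": [0,0,0],"grip": 40},
  {"dp": [0,0,0.112],"dr": [0,0,0],"grip": 40},
  {"dp": [0,0,0.15],"dr": [0,0,0],"grip": 40},
  {"dp": [0,0,0.187],"dr": [0,0,0],"grip": 40},
  {"dp": [0,0,0.225],"dr": [0,0,0],"grip": 40},
  {"dp": [0,0,0.225],"dr": [0,0,0],"grip": 40},
  {"dp": [0,0,0.225],"dr": [0,0,0],"grip": 40},
])

```text
time: 8.17
position: [512.6, 42.8, 108.1]
tool_rot: [-0.0, 0.999, -0.045, -0.002]
force: [0.1, 0.0, -1.0]
grip_width: 0.587
grasp_force: 64.7
```

```bash
cat > held.py <<'E'
# measure held board vs bay: python3 held.py zlo zhi ylane name
import sys; from h import *; from bay import *
zl,zh,yl=map(float,sys.argv[1:4])
s=status.observe(); print(s["time"],s["position"].round(1),s["grip_width"].round(3),s["force"].round(1))
c=capture("wrist"); W=cloud(c); cv2.imwrite(f"pics/{sys.argv[4]}.png",c["frame"])
B=np.concatenate([(W[...,:2]-O)@Rb,W[...,2:]],-1)
b=B[(B[...,2]>zl)&(B[...,2]<zh)&(abs(B[...,1]-yl)<45)&(B[...,0]<20)&(B[...,0]>-100)]
r=rect(b); a=np.radians(r[2]); print("board far end",(r[0]+r[1][0]/2*np.array([np.cos(a),np.sin(a)])).round(1),"w",r[1],"yaw",r[2])
for x in range(-70,0,10):
    k=b[abs(b[:,0]-x)<3]; 
    if len(k)>20: print(x,"y",np.percentile(k[:,1],[1,99]).round(1),"z",np.median(k[:,2]).round(1))
E
python3 held.py 40 70 44 wrist4
```

```text
Traceback (most recent call last):
  File "held.py", line 4, in <module>
    s=status.observe(); print(s["time"],s["position"].round(1),s["grip_width"].round(3),s["force"].round(1))
                                                               ^^^^^^^^^^^^^^^^^^^^^
AttributeError: 'float' object has no attribute 'round'
```

```bash
sed -i 's/s\["grip_width"\].round(3)/round(s["grip_width"],3)/' held.py; python3 held.py 40 70 44 wrist4
```

```text
8.1667 [512.6  42.8 108.1] 0.587 [ 0.1  0.  -1. ]
board far end [ 3.9 43.9] w [104.   89.9] yaw -0.28
-70 y [18.3 68.9] z 48.6
-60 y [18.3 68.8] z 48.6
-50 y [18.3 68.8] z 48.5
-40 y [18.3 68.8] z 48.5
-30 y [18.3 68.7] z 48.5
-20 y [18.3 68.7] z 48.5
-10 y [18.6 68.3] z 48.2
```

Board is at lane centre (y 43.5, parallel within 0.3°). Lower, release and retreat.

```bash
python3 plan.py "b-93.7,44.4,73.2,-5.1,9i" "-,-,-,-,5,66;-,-,200,-,6"
```

```text
dp[0.000,-0.000,0.010] dr z -0.000 g40
   dp[0.000,-0.000,0.020] dr z -0.000 g40
   dp[0.000,-0.000,0.031] dr z -0.000 g40
   dp[0.000,-0.001,0.041] dr z -0.000 g40
   dp[0.000,-0.001,0.051] dr z -0.000 g40
   dp[0.000,-0.001,0.061] dr z -0.000 g40
   dp[0.000,-0.001,0.071] dr z -0.000 g40
   dp[0.000,-0.001,0.082] dr z -0.000 g40
   dp[0.000,-0.001,0.092] dr z -0.000 g40 (need 0.9) 
-- rows 9
x5 dp[0.000,0.000,0.000] dr z -0.000 g66 (need 0.0) 
x6 dp[-0.000,0.000,-0.317] dr z -0.000 g66 (need 3.0) 
-- rows 11
cmd [514.5  42.7 199.9  -5.1  66. ]
```

send_rows([
  {"dp": [0,0,0.01],"dr": [0,0,0],"grip": 40},
  {"dp": [0,0,0.02],"dr": [0,0,0],"grip": 40},
  {"dp": [0,0,0.031],"dr": [0,0,0],"grip": 40},
  {"dp": [0,-0.001,0.041],"dr": [0,0,0],"grip": 40},
  {"dp": [0,-0.001,0.051],"dr": [0,0,0],"grip": 40},
  {"dp": [0,-0.001,0.061],"dr": [0,0,0],"grip": 40},
  {"dp": [0,-0.001,0.071],"dr": [0,0,0],"grip": 40},
  {"dp": [0,-0.001,0.082],"dr": [0,0,0],"grip": 40},
  {"dp": [0,-0.001,0.092],"dr": [0,0,0],"grip": 40},
  {"dp": [0,-0.001,0.092],"dr": [0,0,0],"grip": 40},
])

```text
time: 9.05
position: [513.8, 42.8, 72.0]
tool_rot: [-0.0, 0.999, -0.045, -0.001]
force: [0.1, -0.2, -1.2]
grip_width: 0.587
grasp_force: 64.7
```

send_rows([
  {"dp": [0,0,0],"dr": [0,0,0],"grip": 66},
  {"dp": [0,0,0],"dr": [0,0,0],"grip": 66},
  {"dp": [0,0,0],"dr": [0,0,0],"grip": 66},
  {"dp": [0,0,0],"dr": [0,0,0],"grip": 66},
  {"dp": [0,0,0],"dr": [0,0,0],"grip": 66},
  {"dp": [0,0,-0.317],"dr": [0,0,0],"grip": 66},
  {"dp": [0,0,-0.317],"dr": [0,0,0],"grip": 66},
  {"dp": [0,0,-0.317],"dr": [0,0,0],"grip": 66},
  {"dp": [0,0,-0.317],"dr": [0,0,0],"grip": 66},
  {"dp": [0,0,-0.317],"dr": [0,0,0],"grip": 66},
  {"dp": [0,0,-0.317],"dr": [0,0,0],"grip": 66},
])

```text
time: 9.97
position: [514.4, 42.8, 200.1]
tool_rot: [0.0, 0.999, -0.045, 0.0]
force: [0.6, -0.2, 0.2]
grip_width: 0.773
grasp_force: 0.0
```

```bash
python3 held.py 7.5 15.5 44 wrist5
```

```text
9.9667 [514.4  42.8 200.1] 0.773 [ 0.6 -0.2  0.2]
board far end [ 8.4 40.9] w [108.4  80.8] yaw 0.3
-70 y [18.4 69. ] z 11.4
-60 y [17.9 69.2] z 11.5
-50 y [18.1 69.2] z 11.5
-40 y [15.2 73.2] z 11.5
-30 y [15.3 73.1] z 11.5
-20 y [15.3 73.1] z 11.6
-10 y [15.2 73.1] z 11.5
```

View pics/wrist5.png

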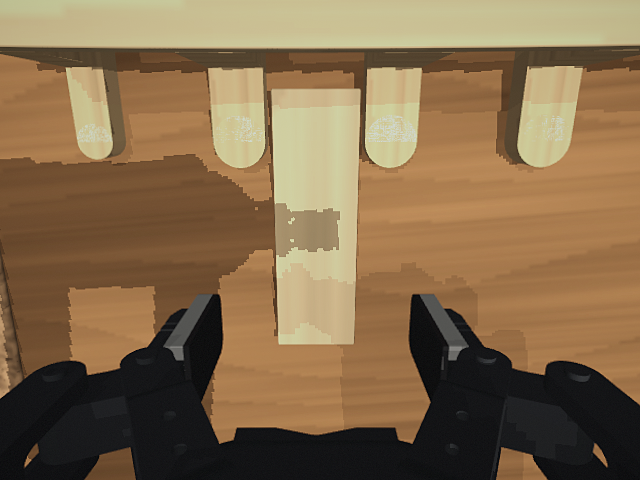

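Board 1 lies flat in lane 2 (columns 272–360, between the noses). Back to the stack to measure the next board.

```bash
cat > stack.py <<'E'
import sys; from h import *
zt=float(sys.argv[1]); s=status.observe(); print(s["time"],s["position"].round(1))
c=capture("wrist"); W=cloud(c); cv2.imwrite(f"pics/{sys.argv[2]}.png",c["frame"])
b=max(blobs(W,(400,300),(610,410),zt-6,zt+5),key=len); r=rect(b); a=np.radians(r[2]); u=np.array([np.cos(a),np.sin(a)])
n=r[0]-r[1][0]/2*u; print(r,b[:,2].mean().round(1),"near",n.round(1),"centre",(n+82.5*u).round(1))
E
python3 plan.py "b-105,150,230,-7.2,4i;430,350,280,-7.2,8,62"
```

```text
dp[-0.007,-0.066,-0.019] dr z 0.017 g66
   dp[-0.014,-0.132,-0.038] dr z 0.035 g66
   dp[-0.021,-0.198,-0.056] dr z 0.052 g66
   dp[-0.029,-0.264,-0.075] dr z 0.070 g66 (need 2.6) 
x8 dp[-0.279,-0.746,-0.200] dr z 0.070 g62 (need 5.3) 
-- rows 12
cmd [429.9 349.9 279.9  -7.2  62. ]
```

send_rows([
  {"dp": [-0.029,-0.264,-0.075],"dr": [0,0,0.07],"grip": 66},
  {"dp": [-0.029,-0.264,-0.075],"dr": [0,0,0.07],"grip": 66},
  {"dp": [-0.279,-0.746,-0.2],"dr": [0,0,0.07],"grip": 62},
  {"dp": [-0.279,-0.746,-0.2],"dr": [0,0,0.07],"grip": 62},
  {"dp": [-0.279,-0.746,-0.2],"dr": [0,0,0.07],"grip": 62},
  {"dp": [-0.279,-0.746,-0.2],"dr": [0,0,0.07],"grip": 62},
  {"dp": [-0.279,-0.746,-0.2],"dr": [0,0,0.07],"grip": 62},
  {"dp": [-0.279,-0.746,-0.2],"dr": [0,0,0.07],"grip": 62},
  {"dp": [-0.279,-0.746,-0.2],"dr": [0,0,0.07],"grip": 62},
  {"dp": [-0.279,-0.746,-0.2],"dr": [0,0,0.07],"grip": 62},
  {"dp": [-0.279,-0.746,-0.2],"dr": [0,0,0.07],"grip": 62},
])

```text
time: 10.93
position: [429.2, 349.3, 277.7]
tool_rot: [0.001, 0.998, -0.062, -0.001]
force: [0.2, -0.6, 0.2]
grip_width: 0.722
grasp_force: 0.0
```

```bash
python3 stack.py 52 wrist6
```

```text
10.9333 [429.2 349.3 277.7]
(array([493.9, 351.9]), array([145.6,  52. ]), -7.02) 51.5 near [421.6 360.8] centre [503.5 350.7]
```

```bash
python3 plan.py "504,350.6,160,-7.1,6;-,-,112.8,-,5i" "-,-,-,-,6,40;-,-,122,-,2i;-,-,200,-,4" "470,170,200,-5,6i;b-93.7,-44,-,-5,6i" "-,-,-,-,2;-,-,110,-,6i;-,-,-,-,2"
```

```text
x6 dp[0.184,-0.025,0.300] dr z -0.004 g62 (need 3.4) 
dp[0.184,-0.025,0.324] dr z -0.004 g62
   dp[0.184,-0.025,0.347] dr z -0.004 g62
   dp[0.184,-0.025,0.371] dr z -0.004 g62
   dp[0.184,-0.025,0.394] dr z -0.004 g62
   dp[0.184,-0.025,0.418] dr z -0.004 g62 (need 1.1) 
-- rows 11
x6 dp[0.000,0.000,0.000] dr z -0.000 g40 (need 0.0) 
dp[0.000,0.000,-0.012] dr z -0.000 g40
   dp[0.000,0.000,-0.023] dr z -0.000 g40 (need 0.2) 
x4 dp[0.000,0.000,-0.218] dr z -0.000 g40 (need 1.9) 
-- rows 12
dp[-0.005,0.076,-0.000] dr z -0.012 g40
   dp[-0.010,0.153,-0.000] dr z -0.023 g40
   dp[-0.015,0.229,-0.000] dr z -0.035 g40
   dp[-0.019,0.306,-0.000] dr z -0.047 g40
   dp[-0.024,0.382,-0.000] dr z -0.058 g40
   dp[-0.029,0.459,-0.000] dr z -0.070 g40 (need 4.4) 
dp[-0.003,0.546,-0.000] dr z -0.070 g40
   dp[0.024,0.633,0.000] dr z -0.070 g40
   dp[0.050,0.720,0.000] dr z -0.070 g40
   dp[0.076,0.807,0.000] dr z -0.070 g40
   dp[0.102,0.894,0.000] dr z -0.070 g40
   dp[0.129,0.981,0.000] dr z -0.070 g40 (need 5.2) 
-- rows 12
x2 dp[0.000,0.000,0.000] dr z -0.000 g40 (need 0.0) 
dp[-0.000,-0.000,0.037] dr z -0.000 g40
   dp[-0.000,-0.000,0.075] dr z -0.000 g40
   dp[-0.000,-0.000,0.112] dr z -0.000 g40
   dp[-0.000,-0.000,0.150] dr z -0.000 g40
   dp[-0.000,-0.000,0.187] dr z -0.000 g40
   dp[-0.000,-0.000,0.225] dr z -0.000 g40 (need 2.2) 
x2 dp[0.000,0.000,0.225] dr z -0.000 g40 (need 0.0) 
-- rows 10
cmd [506.9 -45.2 109.9  -5.   40. ]
```

send_rows([
  {"dp": [0.184,-0.025,0.3],"dr": [0,0,-0.004],"grip": 62},
  {"dp": [0.184,-0.025,0.3],"dr": [0,0,-0.004],"grip": 62},
  {"dp": [0.184,-0.025,0.3],"dr": [0,0,-0.004],"grip": 62},
  {"dp": [0.184,-0.025,0.3],"dr": [0,0,-0.004],"grip": 62},
  {"dp": [0.184,-0.025,0.3],"dr": [0,0,-0.004],"grip": 62},
  {"dp": [0.184,-0.025,0.3],"dr": [0,0,-0.004],"grip": 62},
  {"dp": [0.184,-0.025,0.324],"dr": [0,0,-0.004],"grip": 62},
  {"dp": [0.184,-0.025,0.347],"dr": [0,0,-0.004],"grip": 62},
  {"dp": [0.184,-0.025,0.371],"dr": [0,0,-0.004],"grip": 62},
  {"dp": [0.184,-0.025,0.394],"dr": [0,0,-0.004],"grip": 62},
  {"dp": [0.184,-0.025,0.418],"dr": [0,0,-0.004],"grip": 62},
  {"dp": [0.184,-0.025,0.418],"dr": [0,0,-0.004],"grip": 62},
])

```text
time: 11.98
position: [502.6, 350.0, 110.1]
tool_rot: [0.001, 0.998, -0.062, -0.002]
force: [-0.0, -0.2, -0.0]
grip_width: 0.725
grasp_force: 0.0
```

send_rows([
  {"dp": [0,0,0],"dr": [0,0,0],"grip": 40},
  {"dp": [0,0,0],"dr": [0,0,0],"grip": 40},
  {"dp": [0,0,0],"dr": [0,0,0],"grip": 40},
  {"dp": [0,0,0],"dr": [0,0,0],"grip": 40},
  {"dp": [0,0,0],"dr": [0,0,0],"grip": 40},
  {"dp": [0,0,0],"dr": [0,0,0],"grip": 40},
  {"dp": [0,0,-0.012],"dr": [0,0,0],"grip": 40},
  {"dp": [0,0,-0.023],"dr": [0,0,0],"grip": 40},
  {"dp": [0,0,-0.218],"dr": [0,0,0],"grip": 40},
  {"dp": [0,0,-0.218],"dr": [0,0,0],"grip": 40},
  {"dp": [0,0,-0.218],"dr": [0,0,0],"grip": 40},
  {"dp": [0,0,-0.218],"dr": [0,0,0],"grip": 40},
])

```text
time: 12.98
position: [506.2, 351.7, 204.3]
tool_rot: [-0.002, 0.998, -0.062, 0.003]
force: [-0.1, 0.6, -1.7]
grip_width: 0.59
grasp_force: 63.6
```

send_rows([
  {"dp": [-0.005,0.076,0],"dr": [0,0,-0.012],"grip": 40},
  {"dp": [-0.01,0.153,0],"dr": [0,0,-0.023],"grip": 40},
  {"dp": [-0.015,0.229,0],"dr": [0,0,-0.035],"grip": 40},
  {"dp": [-0.019,0.306,0],"dr": [0,0,-0.047],"grip": 40},
  {"dp": [-0.024,0.382,0],"dr": [0,0,-0.058],"grip": 40},
  {"dp": [-0.029,0.459,0],"dr": [0,0,-0.07],"grip": 40},
  {"dp": [-0.003,0.546,0],"dr": [0,0,-0.07],"grip": 40},
  {"dp": [0.024,0.633,0],"dr": [0,0,-0.07],"grip": 40},
  {"dp": [0.05,0.72,0],"dr": [0,0,-0.07],"grip": 40},
  {"dp": [0.076,0.807,0],"dr": [0,0,-0.07],"grip": 40},
  {"dp": [0.102,0.894,0],"dr": [0,0,-0.07],"grip": 40},
  {"dp": [0.129,0.981,0],"dr": [0,0,-0.07],"grip": 40},
])

```text
time: 13.98
position: [506.1, -46.8, 198.9]
tool_rot: [-0.0, 0.999, -0.044, -0.001]
force: [0.1, 0.7, -1.0]
grip_width: 0.585
grasp_force: 63.5
```

send_rows([
  {"dp": [0,0,0],"dr": [0,0,0],"grip": 40},
  {"dp": [0,0,0],"dr": [0,0,0],"grip": 40},
  {"dp": [0,0,0.037],"dr": [0,0,0],"grip": 40},
  {"dp": [0,0,0.075],"dr": [0,0,0],"grip": 40},
  {"dp": [0,0,0.112],"dr": [0,0,0],"grip": 40},
  {"dp": [0,0,0.15],"dr": [0,0,0],"grip": 40},
  {"dp": [0,0,0.187],"dr": [0,0,0],"grip": 40},
  {"dp": [0,0,0.225],"dr": [0,0,0],"grip": 40},
  {"dp": [0,0,0.225],"dr": [0,0,0],"grip": 40},
  {"dp": [0,0,0.225],"dr": [0,0,0],"grip": 40},
])

```text
time: 14.82
position: [505.6, -43.7, 108.7]
tool_rot: [-0.0, 0.999, -0.043, -0.002]
force: [0.4, -0.2, -0.8]
grip_width: 0.587
grasp_force: 63.5
```

```bash
python3 held.py 40 62 -44 wrist7
```

```text
14.8167 [505.6 -43.7 108.7] 0.587 [ 0.4 -0.2 -0.8]
board far end [  4.8 -44. ] w [104.9  90. ] yaw 0.08
-70 y [-68.5 -17.8] z 48.0
-60 y [-68.4 -17.8] z 48.0
-50 y [-68.3 -17.8] z 48.0
-40 y [-68.3 -17.8] z 47.9
-30 y [-68.3 -17.9] z 47.9
-20 y [-68.3 -17.9] z 47.9
-10 y [-68.  -18.4] z 47.4
```

```bash
python3 plan.py "b-93.7,-43.7,82,-5,6i;-,-,74,-,4i;-,-,-,-,2" "-,-,-,-,5,66;-,-,200,-,6" "b-105,110,250,-7.2,6;430,350,270,-7.2,6,62"
```

```text
dp[-0.000,-0.000,0.012] dr z 0.000 g40
   dp[-0.000,-0.000,0.023] dr z 0.000 g40
   dp[-0.000,-0.000,0.035] dr z 0.000 g40
   dp[-0.000,-0.000,0.046] dr z 0.000 g40
   dp[-0.000,-0.000,0.058] dr z 0.000 g40
   dp[-0.000,-0.001,0.070] dr z 0.000 g40 (need 0.7) 
dp[-0.000,-0.001,0.075] dr z -0.000 g40
   dp[-0.000,-0.001,0.080] dr z -0.000 g40
   dp[-0.000,-0.001,0.085] dr z -0.000 g40
   dp[-0.000,-0.001,0.090] dr z -0.000 g40 (need 0.2) 
x2 dp[-0.000,-0.001,0.090] dr z -0.000 g40 (need 0.0) 
-- rows 12
x5 dp[0.000,0.000,0.000] dr z -0.000 g66 (need 0.0) 
x6 dp[0.000,0.000,-0.315] dr z -0.000 g66 (need 3.0) 
-- rows 11
x6 dp[-0.028,-0.384,-0.125] dr z 0.074 g66 (need 3.9) 
x6 dp[-0.278,-0.966,-0.175] dr z 0.074 g62 (need 6.1) 
-- rows 12
cmd [429.8 349.8 269.9  -7.2  62. ]
```

send_rows([
  {"dp": [0,0,0.012],"dr": [0,0,0],"grip": 40},
  {"dp": [0,0,0.023],"dr": [0,0,0],"grip": 40},
  {"dp": [0,0,0.035],"dr": [0,0,0],"grip": 40},
  {"dp": [0,0,0.046],"dr": [0,0,0],"grip": 40},
  {"dp": [0,0,0.058],"dr": [0,0,0],"grip": 40},
  {"dp": [0,-0.001,0.07],"dr": [0,0,0],"grip": 40},
  {"dp": [0,-0.001,0.075],"dr": [0,0,0],"grip": 40},
  {"dp": [0,-0.001,0.08],"dr": [0,0,0],"grip": 40},
  {"dp": [0,-0.001,0.085],"dr": [0,0,0],"grip": 40},
  {"dp": [0,-0.001,0.09],"dr": [0,0,0],"grip": 40},
  {"dp": [0,-0.001,0.09],"dr": [0,0,0],"grip": 40},
  {"dp": [0,-0.001,0.09],"dr": [0,0,0],"grip": 40},
])

```text
time: 15.87
position: [507.0, -44.8, 73.9]
tool_rot: [-0.0, 0.999, -0.044, -0.0]
force: [-0.5, 0.1, -0.2]
grip_width: 0.588
grasp_force: 63.5
```

send_rows([
  {"dp": [0,0,0],"dr": [0,0,0],"grip": 66},
  {"dp": [0,0,0],"dr": [0,0,0],"grip": 66},
  {"dp": [0,0,0],"dr": [0,0,0],"grip": 66},
  {"dp": [0,0,0],"dr": [0,0,0],"grip": 66},
  {"dp": [0,0,0],"dr": [0,0,0],"grip": 66},
  {"dp": [0,0,-0.315],"dr": [0,0,0],"grip": 66},
  {"dp": [0,0,-0.315],"dr": [0,0,0],"grip": 66},
  {"dp": [0,0,-0.315],"dr": [0,0,0],"grip": 66},
  {"dp": [0,0,-0.315],"dr": [0,0,0],"grip": 66},
  {"dp": [0,0,-0.315],"dr": [0,0,0],"grip": 66},
  {"dp": [0,0,-0.315],"dr": [0,0,0],"grip": 66},
])

```text
time: 16.78
position: [506.9, -44.8, 199.9]
tool_rot: [0.0, 0.999, -0.044, 0.0]
force: [-1.0, 0.6, -0.7]
grip_width: 0.774
grasp_force: 0.0
```

```bash
python3 held.py 7.5 15.5 -44 wrist8
```

```text
16.7833 [506.9 -44.8 199.9] 0.774 [-1.   0.6 -0.7]
board far end [  8.3 -46.4] w [108.4  77.2] yaw 0.24
-70 y [-69.5 -18.7] z 11.5
-60 y [-69.8 -18.9] z 11.5
-50 y [-69.7 -18.6] z 11.5
-40 y [-72.7 -15. ] z 11.5
-30 y [-72.8 -14.9] z 11.5
-20 y [-72.7 -15. ] z 11.5
-10 y [-72.8 -14.9] z 11.5
```

send_rows([
  {"dp": [-0.028,-0.384,-0.125],"dr": [0,0,0.074],"grip": 66},
  {"dp": [-0.028,-0.384,-0.125],"dr": [0,0,0.074],"grip": 66},
  {"dp": [-0.028,-0.384,-0.125],"dr": [0,0,0.074],"grip": 66},
  {"dp": [-0.028,-0.384,-0.125],"dr": [0,0,0.074],"grip": 66},
  {"dp": [-0.278,-0.966,-0.175],"dr": [0,0,0.074],"grip": 62},
  {"dp": [-0.278,-0.966,-0.175],"dr": [0,0,0.074],"grip": 62},
  {"dp": [-0.278,-0.966,-0.175],"dr": [0,0,0.074],"grip": 62},
  {"dp": [-0.278,-0.966,-0.175],"dr": [0,0,0.074],"grip": 62},
  {"dp": [-0.278,-0.966,-0.175],"dr": [0,0,0.074],"grip": 62},
  {"dp": [-0.278,-0.966,-0.175],"dr": [0,0,0.074],"grip": 62},
  {"dp": [-0.278,-0.966,-0.175],"dr": [0,0,0.074],"grip": 62},
  {"dp": [-0.278,-0.966,-0.175],"dr": [0,0,0.074],"grip": 62},
])

```text
time: 17.83
position: [427.9, 351.5, 267.7]
tool_rot: [0.001, 0.998, -0.061, -0.002]
force: [0.2, -0.8, -0.4]
grip_width: 0.726
grasp_force: 0.0
```

```bash
python3 stack.py 40 wrist9
```

```text
17.8333 [427.9 351.5 267.7]
(array([491.5, 354.1]), array([148.8,  51.9]), -6.13) 39.5 near [417.5 362. ] centre [499.6 353.2]
```

```bash
python3 plan.py "500.4,353.1,150,-6.1,6;-,-,101.3,-,4i;-,-,-,-,2" "-,-,-,-,6,40;-,-,112,-,2i;-,-,190,-,4" "470,240,190,-5,4i;b-93.7,132,-,-5,4i;-,-,-,-,3" "-,-,110,-,6i;-,-,-,-,3"
```

```text
x6 dp[0.174,-0.030,0.300] dr z -0.037 g62 (need 3.3) 
dp[0.174,-0.030,0.330] dr z -0.037 g62
   dp[0.174,-0.030,0.361] dr z -0.037 g62
   dp[0.174,-0.030,0.391] dr z -0.037 g62
   dp[0.174,-0.030,0.421] dr z -0.037 g62 (need 1.2) 
x2 dp[0.174,-0.030,0.421] dr z -0.037 g62 (need 0.0) 
-- rows 12
x6 dp[0.000,0.000,0.000] dr z -0.000 g40 (need 0.0) 
dp[0.000,0.000,-0.013] dr z -0.000 g40
   dp[0.000,0.000,-0.026] dr z -0.000 g40 (need 0.3) 
x4 dp[0.000,0.000,-0.221] dr z -0.000 g40 (need 1.9) 
-- rows 12
dp[-0.011,0.072,-0.000] dr z -0.009 g40
   dp[-0.023,0.144,-0.000] dr z -0.018 g40
   dp[-0.034,0.217,-0.000] dr z -0.028 g40
   dp[-0.045,0.289,-0.000] dr z -0.037 g40 (need 2.8) 
dp[-0.005,0.354,0.000] dr z -0.037 g40
   dp[0.034,0.419,0.000] dr z -0.037 g40
   dp[0.074,0.484,0.000] dr z -0.037 g40
   dp[0.113,0.548,0.000] dr z -0.037 g40 (need 2.9) 
x3 dp[0.113,0.548,-0.000] dr z -0.037 g40 (need 0.0) 
-- rows 11
dp[-0.000,-0.000,0.033] dr z -0.000 g40
   dp[-0.000,-0.000,0.067] dr z -0.000 g40
   dp[-0.000,-0.000,0.100] dr z -0.000 g40
   dp[-0.000,-0.000,0.133] dr z -0.000 g40
   dp[-0.000,-0.000,0.166] dr z -0.000 g40
   dp[-0.000,-0.000,0.200] dr z -0.000 g40 (need 1.9) 
x3 dp[-0.000,-0.000,0.200] dr z -0.000 g40 (need 0.0) 
-- rows 9
cmd [522.  130.2 109.9  -5.   40. ]
```

send_rows([
  {"dp": [0.174,-0.03,0.3],"dr": [0,0,-0.037],"grip": 62},
  {"dp": [0.174,-0.03,0.3],"dr": [0,0,-0.037],"grip": 62},
  {"dp": [0.174,-0.03,0.3],"dr": [0,0,-0.037],"grip": 62},
  {"dp": [0.174,-0.03,0.3],"dr": [0,0,-0.037],"grip": 62},
  {"dp": [0.174,-0.03,0.3],"dr": [0,0,-0.037],"grip": 62},
  {"dp": [0.174,-0.03,0.3],"dr": [0,0,-0.037],"grip": 62},
  {"dp": [0.174,-0.03,0.33],"dr": [0,0,-0.037],"grip": 62},
  {"dp": [0.174,-0.03,0.361],"dr": [0,0,-0.037],"grip": 62},
  {"dp": [0.174,-0.03,0.391],"dr": [0,0,-0.037],"grip": 62},
  {"dp": [0.174,-0.03,0.421],"dr": [0,0,-0.037],"grip": 62},
  {"dp": [0.174,-0.03,0.421],"dr": [0,0,-0.037],"grip": 62},
  {"dp": [0.174,-0.03,0.421],"dr": [0,0,-0.037],"grip": 62},
])

```text
time: 18.88
position: [499.4, 352.7, 100.3]
tool_rot: [0.001, 0.999, -0.053, -0.001]
force: [-0.1, 0.1, 0.5]
grip_width: 0.727
grasp_force: 0.0
```

send_rows([
  {"dp": [0,0,0],"dr": [0,0,0],"grip": 40},
  {"dp": [0,0,0],"dr": [0,0,0],"grip": 40},
  {"dp": [0,0,0],"dr": [0,0,0],"grip": 40},
  {"dp": [0,0,0],"dr": [0,0,0],"grip": 40},
  {"dp": [0,0,0],"dr": [0,0,0],"grip": 40},
  {"dp": [0,0,0],"dr": [0,0,0],"grip": 40},
  {"dp": [0,0,-0.013],"dr": [0,0,0],"grip": 40},
  {"dp": [0,0,-0.026],"dr": [0,0,0],"grip": 40},
  {"dp": [0,0,-0.221],"dr": [0,0,0],"grip": 40},
  {"dp": [0,0,-0.221],"dr": [0,0,0],"grip": 40},
  {"dp": [0,0,-0.221],"dr": [0,0,0],"grip": 40},
  {"dp": [0,0,-0.221],"dr": [0,0,0],"grip": 40},
])

```text
time: 19.88
position: [502.2, 353.9, 193.9]
tool_rot: [-0.002, 0.999, -0.053, 0.003]
force: [0.1, 0.5, -0.8]
grip_width: 0.581
grasp_force: 62.8
```

send_rows([
  {"dp": [-0.011,0.072,0],"dr": [0,0,-0.009],"grip": 40},
  {"dp": [-0.023,0.144,0],"dr": [0,0,-0.018],"grip": 40},
  {"dp": [-0.034,0.217,0],"dr": [0,0,-0.028],"grip": 40},
  {"dp": [-0.045,0.289,0],"dr": [0,0,-0.037],"grip": 40},
  {"dp": [-0.005,0.354,0],"dr": [0,0,-0.037],"grip": 40},
  {"dp": [0.034,0.419,0],"dr": [0,0,-0.037],"grip": 40},
  {"dp": [0.074,0.484,0],"dr": [0,0,-0.037],"grip": 40},
  {"dp": [0.113,0.548,0],"dr": [0,0,-0.037],"grip": 40},
  {"dp": [0.113,0.548,0],"dr": [0,0,-0.037],"grip": 40},
  {"dp": [0.113,0.548,0],"dr": [0,0,-0.037],"grip": 40},
  {"dp": [0.113,0.548,0],"dr": [0,0,-0.037],"grip": 40},
])

```text
time: 20.8
position: [521.1, 130.3, 188.8]
tool_rot: [-0.0, 0.999, -0.044, -0.001]
force: [-0.8, 0.1, -0.6]
grip_width: 0.585
grasp_force: 62.9
```

send_rows([
  {"dp": [0,0,0.033],"dr": [0,0,0],"grip": 40},
  {"dp": [0,0,0.067],"dr": [0,0,0],"grip": 40},
  {"dp": [0,0,0.1],"dr": [0,0,0],"grip": 40},
  {"dp": [0,0,0.133],"dr": [0,0,0],"grip": 40},
  {"dp": [0,0,0.166],"dr": [0,0,0],"grip": 40},
  {"dp": [0,0,0.2],"dr": [0,0,0],"grip": 40},
  {"dp": [0,0,0.2],"dr": [0,0,0],"grip": 40},
  {"dp": [0,0,0.2],"dr": [0,0,0],"grip": 40},
  {"dp": [0,0,0.2],"dr": [0,0,0],"grip": 40},
])

```text
time: 21.55
position: [521.9, 131.0, 110.3]
tool_rot: [-0.0, 0.999, -0.043, 0.0]
force: [1.2, 0.2, 0.3]
grip_width: 0.586
grasp_force: 62.8
```

```bash
python3 held.py 40 62 132 wrist10
```

```text
21.55 [521.9 131.  110.3] 0.586 [1.2 0.2 0.3]
board far end [  6.3 131.9] w [106.5  90. ] yaw -0.38
-70 y [107.1 157.7] z 47.6
-60 y [107.1 157.6] z 47.7
-50 y [107.1 157.6] z 47.7
-40 y [107.2 157.6] z 47.7
-30 y [107.2 157.6] z 47.7
-20 y [107.2 157.6] z 47.7
-10 y [107.5 157.4] z 47.4
```

```bash
python3 plan.py "-,-,84,-5,5i;-,-,75.4,-,4i;-,-,-,-,3" "-,-,-,-,5,66;-,-,200,-,6"
```

```text
dp[-0.000,-0.000,0.013] dr z 0.000 g40
   dp[-0.000,-0.000,0.026] dr z 0.000 g40
   dp[-0.000,-0.000,0.039] dr z 0.000 g40
   dp[-0.000,-0.000,0.052] dr z 0.000 g40
   dp[-0.000,-0.000,0.065] dr z 0.000 g40 (need 0.6) 
dp[-0.000,-0.000,0.070] dr z -0.000 g40
   dp[-0.000,-0.000,0.076] dr z -0.000 g40
   dp[-0.000,-0.000,0.081] dr z -0.000 g40
   dp[-0.000,-0.000,0.086] dr z -0.000 g40 (need 0.2) 
x3 dp[-0.000,-0.000,0.086] dr z -0.000 g40 (need 0.0) 
-- rows 12
x5 dp[0.000,0.000,0.000] dr z -0.000 g66 (need 0.0) 
x6 dp[0.000,0.000,-0.311] dr z -0.000 g66 (need 3.0) 
-- rows 11
cmd [522.  130.2 199.9  -5.   66. ]
```

send_rows([
  {"dp": [0,0,0.013],"dr": [0,0,0],"grip": 40},
  {"dp": [0,0,0.026],"dr": [0,0,0],"grip": 40},
  {"dp": [0,0,0.039],"dr": [0,0,0],"grip": 40},
  {"dp": [0,0,0.052],"dr": [0,0,0],"grip": 40},
  {"dp": [0,0,0.065],"dr": [0,0,0],"grip": 40},
  {"dp": [0,0,0.07],"dr": [0,0,0],"grip": 40},
  {"dp": [0,0,0.076],"dr": [0,0,0],"grip": 40},
  {"dp": [0,0,0.081],"dr": [0,0,0],"grip": 40},
  {"dp": [0,0,0.086],"dr": [0,0,0],"grip": 40},
  {"dp": [0,0,0.086],"dr": [0,0,0],"grip": 40},
  {"dp": [0,0,0.086],"dr": [0,0,0],"grip": 40},
  {"dp": [0,0,0.086],"dr": [0,0,0],"grip": 40},
])

```text
time: 22.6
position: [522.2, 130.2, 75.7]
tool_rot: [-0.0, 0.999, -0.044, 0.0]
force: [0.1, -0.6, -0.6]
grip_width: 0.582
grasp_force: 62.9
```

send_rows([
  {"dp": [0,0,0],"dr": [0,0,0],"grip": 66},
  {"dp": [0,0,0],"dr": [0,0,0],"grip": 66},
  {"dp": [0,0,0],"dr": [0,0,0],"grip": 66},
  {"dp": [0,0,0],"dr": [0,0,0],"grip": 66},
  {"dp": [0,0,0],"dr": [0,0,0],"grip": 66},
  {"dp": [0,0,-0.311],"dr": [0,0,0],"grip": 66},
  {"dp": [0,0,-0.311],"dr": [0,0,0],"grip": 66},
  {"dp": [0,0,-0.311],"dr": [0,0,0],"grip": 66},
  {"dp": [0,0,-0.311],"dr": [0,0,0],"grip": 66},
  {"dp": [0,0,-0.311],"dr": [0,0,0],"grip": 66},
  {"dp": [0,0,-0.311],"dr": [0,0,0],"grip": 66},
])

```text
time: 23.52
position: [521.8, 130.2, 199.8]
tool_rot: [-0.0, 0.999, -0.044, 0.0]
force: [0.2, -0.0, -0.0]
grip_width: 0.769
grasp_force: 0.0
```

```bash
python3 held.py 7.5 15.5 132 wrist11
python3 plan.py "400,-100,320,0,8;380,-250,380,0,4"  "360,-344,380,0,8,75"
```

```text
23.5167 [521.8 130.2 199.8] 0.769 [ 0.2 -0.  -0. ]
board far end [  8.2 130.8] w [108.3  86.4] yaw -0.21
-70 y [106.3 156.8] z 11.5
-60 y [105.8 157.3] z 11.5
-50 y [106. 157.] z 11.5
-40 y [103.1 161.1] z 11.5
-30 y [103.3 161.1] z 11.6
-20 y [103.2 161.1] z 11.5
-10 y [103.1 161.1] z 11.3
x8 dp[-0.254,0.600,-0.300] dr z -0.166 g66 (need 6.9) 
x4 dp[-0.271,0.978,-0.450] dr z -0.166 g66 (need 3.9) 
-- rows 12
x8 dp[-0.050,0.235,-0.000] dr z -0.000 g75 (need 2.3) 
-- rows 8
cmd [ 360.  -344.1  379.9   -0.    75. ]
```

View pics/wrist11.png

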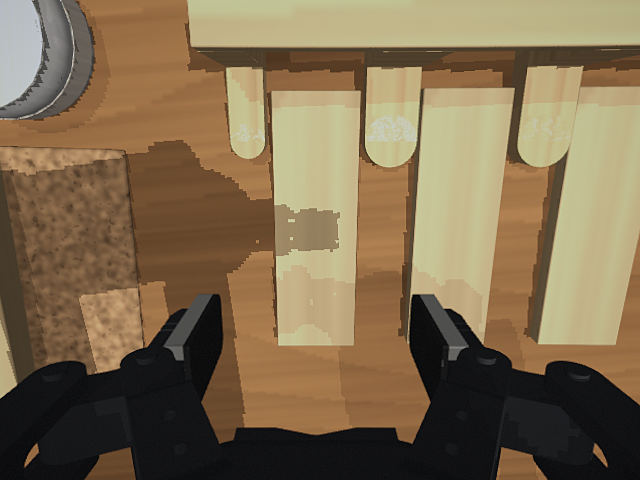

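All three boards lie flat between the noses (columns 275–360, 415–510 and 545–640, far ends at row ~90). Now to the cartons.

send_rows([
  {"dp": [-0.254,0.6,-0.3],"dr": [0,0,-0.166],"grip": 66},
  {"dp": [-0.254,0.6,-0.3],"dr": [0,0,-0.166],"grip": 66},
  {"dp": [-0.254,0.6,-0.3],"dr": [0,0,-0.166],"grip": 66},
  {"dp": [-0.254,0.6,-0.3],"dr": [0,0,-0.166],"grip": 66},
  {"dp": [-0.254,0.6,-0.3],"dr": [0,0,-0.166],"grip": 66},
  {"dp": [-0.254,0.6,-0.3],"dr": [0,0,-0.166],"grip": 66},
  {"dp": [-0.254,0.6,-0.3],"dr": [0,0,-0.166],"grip": 66},
  {"dp": [-0.271,0.978,-0.45],"dr": [0,0,-0.166],"grip": 66},
  {"dp": [-0.271,0.978,-0.45],"dr": [0,0,-0.166],"grip": 66},
  {"dp": [-0.271,0.978,-0.45],"dr": [0,0,-0.166],"grip": 66},
  {"dp": [-0.271,0.978,-0.45],"dr": [0,0,-0.166],"grip": 66},
  {"dp": [-0.271,0.978,-0.45],"dr": [0,0,-0.166],"grip": 66},
])

```text
time: 24.57
position: [379.0, -255.5, 380.7]
tool_rot: [0.002, 1.0, -0.003, -0.0]
force: [-0.3, -0.4, 0.4]
grip_width: 0.776
grasp_force: 0.0
```

send_rows([
  {"dp": [-0.05,0.235,0],"dr": [0,0,0],"grip": 75},
  {"dp": [-0.05,0.235,0],"dr": [0,0,0],"grip": 75},
  {"dp": [-0.05,0.235,0],"dr": [0,0,0],"grip": 75},
  {"dp": [-0.05,0.235,0],"dr": [0,0,0],"grip": 75},
  {"dp": [-0.05,0.235,0],"dr": [0,0,0],"grip": 75},
  {"dp": [-0.05,0.235,0],"dr": [0,0,0],"grip": 75},
])

```text
time: 25.07
position: [360.1, -342.8, 378.6]
tool_rot: [-0.001, 1.0, 0.0, -0.001]
force: [0.1, 0.3, -1.1]
grip_width: 0.878
grasp_force: 0.0
```

```bash
cat > cart.py <<'E'
import sys; from h import *
s=status.observe(); print(s["time"],s["position"].round(1),round(s["grip_width"],3))
c=capture("wrist"); W=cloud(c); cv2.imwrite(f"pics/{sys.argv[1]}.png",c["frame"])
for b in blobs(W,(330,-480),(640,-210),46,56,300):
    z=np.median(b[:,2]); print(rect(b),len(b),z.round(1))
E
python3 cart.py wrist12
```

```text
25.0667 [ 360.1 -342.8  378.6] 0.878
(array([ 508.8, -401.4]), array([46.8, 23.2]), 89.81) 1643 49.6
(array([ 428.6, -295. ]), array([100.3,  46.2]), 5.1) 5886 49.7
(array([ 427.4, -396.4]), array([100.4,  46.2]), -4.73) 5876 49.7
```

View pics/wrist12.png

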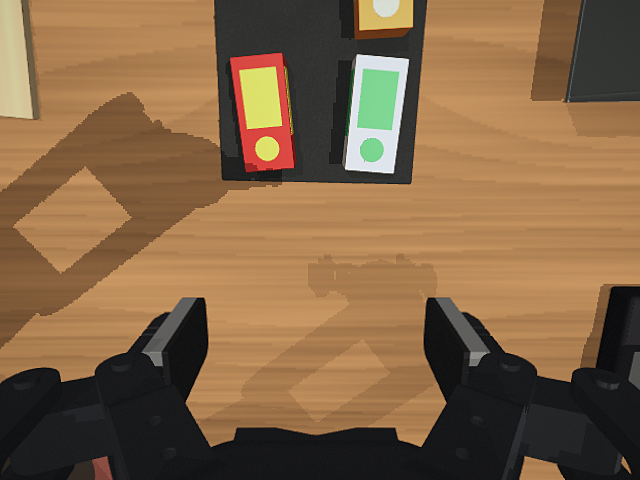

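The wrist view shows three cartons on the black mat: red (263,110), green (375,115) and orange (385,15). Red is at (428.6,-295), yaw 5.1°. I'll grasp red for lane 1.

```bash
python3 plan.py "428.8,-295,150,5.1,7;-,-,89.5,-,4i;-,-,-,-,1" "-,-,-,-,6,34;-,-,100,-,2i;-,-,200,-,4" "b-105,-90,200,-5,6i;b-64.3,-44,200,-5,3i;-,-,-,-,2" "-,-,125,-,5i;-,-,-,-,2"
```

```text
x7 dp[0.172,-0.123,0.575] dr z -0.170 g75 (need 5.9) 
dp[0.172,-0.123,0.613] dr z -0.170 g75
   dp[0.172,-0.123,0.651] dr z -0.170 g75
   dp[0.172,-0.123,0.688] dr z -0.170 g75
   dp[0.172,-0.123,0.726] dr z -0.170 g75 (need 1.4) 
x1 dp[0.172,-0.123,0.726] dr z -0.170 g75 (need 0.0) 
-- rows 12
x6 dp[0.000,0.000,0.000] dr z -0.000 g34 (need 0.0) 
dp[0.000,0.000,-0.013] dr z -0.000 g34
   dp[0.000,0.000,-0.026] dr z -0.000 g34 (need 0.3) 
x4 dp[0.000,0.000,-0.276] dr z -0.000 g34 (need 2.4) 
-- rows 12
dp[0.034,-0.083,-0.000] dr z 0.056 g34
   dp[0.067,-0.165,-0.000] dr z 0.112 g34
   dp[0.101,-0.248,-0.000] dr z 0.168 g34
   dp[0.134,-0.331,-0.000] dr z 0.224 g34
   dp[0.168,-0.413,-0.000] dr z 0.280 g34
   dp[0.202,-0.496,-0.000] dr z 0.336 g34 (need 5.1) 
dp[0.242,-0.528,-0.000] dr z 0.336 g34
   dp[0.282,-0.560,-0.000] dr z 0.336 g34
   dp[0.322,-0.591,-0.000] dr z 0.336 g34 (need 1.5) 
x2 dp[0.322,-0.591,-0.000] dr z 0.336 g34 (need 0.0) 
-- rows 11
dp[-0.000,-0.000,0.037] dr z -0.000 g34
   dp[-0.000,-0.000,0.075] dr z -0.000 g34
   dp[-0.000,-0.000,0.112] dr z -0.000 g34
   dp[-0.000,-0.000,0.150] dr z -0.000 g34
   dp[-0.000,-0.000,0.187] dr z -0.000 g34 (need 1.8) 
x2 dp[0.000,-0.000,0.187] dr z -0.000 g34 (need 0.0) 
-- rows 7
cmd [536.1 -48.  125.1  -5.   34. ]
```

send_rows([
  {"dp": [0.172,-0.123,0.575],"dr": [0,0,-0.17],"grip": 75},
  {"dp": [0.172,-0.123,0.575],"dr": [0,0,-0.17],"grip": 75},
  {"dp": [0.172,-0.123,0.575],"dr": [0,0,-0.17],"grip": 75},
  {"dp": [0.172,-0.123,0.575],"dr": [0,0,-0.17],"grip": 75},
  {"dp": [0.172,-0.123,0.575],"dr": [0,0,-0.17],"grip": 75},
  {"dp": [0.172,-0.123,0.575],"dr": [0,0,-0.17],"grip": 75},
  {"dp": [0.172,-0.123,0.575],"dr": [0,0,-0.17],"grip": 75},
  {"dp": [0.172,-0.123,0.613],"dr": [0,0,-0.17],"grip": 75},
  {"dp": [0.172,-0.123,0.651],"dr": [0,0,-0.17],"grip": 75},
  {"dp": [0.172,-0.123,0.688],"dr": [0,0,-0.17],"grip": 75},
  {"dp": [0.172,-0.123,0.726],"dr": [0,0,-0.17],"grip": 75},
  {"dp": [0.172,-0.123,0.726],"dr": [0,0,-0.17],"grip": 75},
])

```text
time: 26.12
position: [428.1, -293.6, 88.8]
tool_rot: [-0.001, 0.999, 0.045, -0.001]
force: [-1.0, 0.7, -1.4]
grip_width: 0.876
grasp_force: 0.0
```

send_rows([
  {"dp": [0,0,0],"dr": [0,0,0],"grip": 34},
  {"dp": [0,0,0],"dr": [0,0,0],"grip": 34},
  {"dp": [0,0,0],"dr": [0,0,0],"grip": 34},
  {"dp": [0,0,0],"dr": [0,0,0],"grip": 34},
  {"dp": [0,0,0],"dr": [0,0,0],"grip": 34},
  {"dp": [0,0,0],"dr": [0,0,0],"grip": 34},
  {"dp": [0,0,-0.013],"dr": [0,0,0],"grip": 34},
  {"dp": [0,0,-0.026],"dr": [0,0,0],"grip": 34},
  {"dp": [0,0,-0.276],"dr": [0,0,0],"grip": 34},
  {"dp": [0,0,-0.276],"dr": [0,0,0],"grip": 34},
  {"dp": [0,0,-0.276],"dr": [0,0,0],"grip": 34},
  {"dp": [0,0,-0.276],"dr": [0,0,0],"grip": 34},
])

```text
time: 27.12
position: [431.1, -297.0, 206.2]
tool_rot: [0.004, 0.999, 0.044, 0.004]
force: [0.2, -1.5, -1.4]
grip_width: 0.528
grasp_force: 63.0
```

send_rows([
  {"dp": [0.034,-0.083,0],"dr": [0,0,0.056],"grip": 34},
  {"dp": [0.067,-0.165,0],"dr": [0,0,0.112],"grip": 34},
  {"dp": [0.101,-0.248,0],"dr": [0,0,0.168],"grip": 34},
  {"dp": [0.134,-0.331,0],"dr": [0,0,0.224],"grip": 34},
  {"dp": [0.168,-0.413,0],"dr": [0,0,0.28],"grip": 34},
  {"dp": [0.202,-0.496,0],"dr": [0,0,0.336],"grip": 34},
  {"dp": [0.242,-0.528,0],"dr": [0,0,0.336],"grip": 34},
  {"dp": [0.282,-0.56,0],"dr": [0,0,0.336],"grip": 34},
  {"dp": [0.322,-0.591,0],"dr": [0,0,0.336],"grip": 34},
  {"dp": [0.322,-0.591,0],"dr": [0,0,0.336],"grip": 34},
  {"dp": [0.322,-0.591,0],"dr": [0,0,0.336],"grip": 34},
])

```text
time: 28.03
position: [535.6, -47.1, 198.7]
tool_rot: [-0.0, 0.999, -0.043, -0.001]
force: [-1.1, 0.0, -2.8]
grip_width: 0.528
grasp_force: 63.0
```

send_rows([
  {"dp": [0,0,0.037],"dr": [0,0,0],"grip": 34},
  {"dp": [0,0,0.075],"dr": [0,0,0],"grip": 34},
  {"dp": [0,0,0.112],"dr": [0,0,0],"grip": 34},
  {"dp": [0,0,0.15],"dr": [0,0,0],"grip": 34},
  {"dp": [0,0,0.187],"dr": [0,0,0],"grip": 34},
  {"dp": [0,0,0.187],"dr": [0,0,0],"grip": 34},
  {"dp": [0,0,0.187],"dr": [0,0,0],"grip": 34},
])

```text
time: 28.62
position: [534.4, -48.4, 123.8]
tool_rot: [-0.0, 0.999, -0.044, -0.002]
force: [0.2, -0.6, -2.6]
grip_width: 0.529
grasp_force: 63.0
```

```bash
python3 held.py 66 98 -44 wrist13
```

```text
28.6167 [534.4 -48.4 123.8] 0.529 [ 0.2 -0.6 -2.6]
board far end [ 20. -44.] w [114.2  90. ] yaw 0.0
-70 y [-68.7 -21.8] z 81.9
-60 y [-86.9  -3.1] z 81.8
-50 y [-73.6 -16.9] z 81.7
-40 y [-67.6 -23. ] z 81.6
-30 y [-67.7 -23. ] z 81.5
-20 y [-67.6 -23.2] z 80.9
```

View pics/wrist13.png

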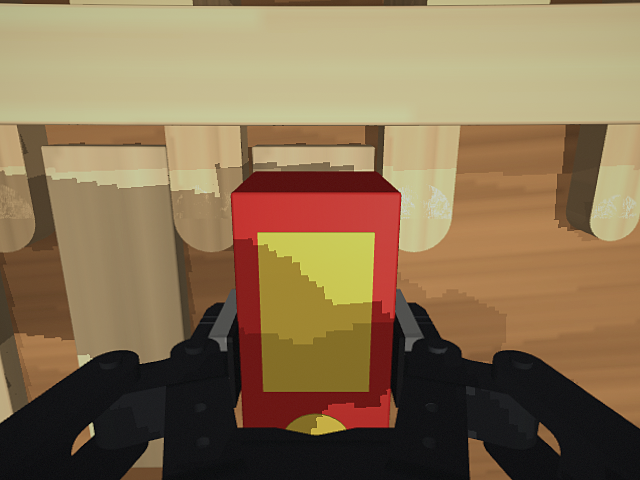

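The red carton is held level above board 1 in lane 1: carton at columns 232–400, board far end at row 145, slat edge at row 125.

```bash
python3 - <<'E'
from h import *; from bay import *
s=status.observe(); c=capture("wrist"); W=cloud(c); B=np.concatenate([(W[...,:2]-O)@Rb,W[...,2:]],-1)
print(s["position"])
sl=B[(B[...,0]>4)&(B[...,0]<22)&(abs(B[...,1]+44)<60)&(B[...,2]>70)]; print("slat z",np.median(sl[:,2]))
k=B[(abs(B[...,1]+44)<15)&(B[...,0]<0)&(B[...,2]>70)&(B[...,0]>-60)]; print("carton top z",np.median(k[:,2]),"far x",np.percentile(k[:,0],99))
k=B[(abs(B[...,1]+44)<15)&(abs(B[...,2]-12)<4)&(B[...,0]<0)]; print("board far x",np.percentile(k[:,0],[1,97,99]),np.median(k[:,2]))
k=B[(abs(B[...,1]-44)<15)&(abs(B[...,2]-12)<4)&(B[...,0]<0)]; print("board2 far x",np.percentile(k[:,0],[97,99]),np.median(k[:,2]))
E
python3 plan.py "-,-,106,-5,5i;-,-,100.4,-,4i;-,-,-,-,3"
```

```text
[535.46381894 -48.46376067 125.00397127]
slat z 87.52681170779506
carton top z 83.39224359283106 far x -16.08844766851604
board far x [-19.36227952 -10.52681154 -10.45980118] 11.461760068067264
board2 far x [-12.75360371 -11.1265207 ] 11.490605205996957
dp[-0.000,-0.000,0.010] dr z 0.000 g34
   dp[-0.000,-0.000,0.019] dr z 0.000 g34
   dp[-0.000,-0.000,0.029] dr z 0.000 g34
   dp[-0.000,-0.000,0.038] dr z 0.000 g34
   dp[-0.000,-0.000,0.048] dr z 0.000 g34 (need 0.5) 
dp[-0.000,-0.000,0.051] dr z -0.000 g34
   dp[-0.000,-0.000,0.055] dr z -0.000 g34
   dp[-0.000,-0.000,0.058] dr z -0.000 g34
   dp[-0.000,-0.000,0.062] dr z -0.000 g34 (need 0.1) 
x3 dp[-0.000,-0.000,0.062] dr z -0.000 g34 (need 0.0) 
-- rows 12
cmd [536.1 -48.  100.3  -5.   34. ]
```

send_rows([
  {"dp": [0,0,0.01],"dr": [0,0,0],"grip": 34},
  {"dp": [0,0,0.019],"dr": [0,0,0],"grip": 34},
  {"dp": [0,0,0.029],"dr": [0,0,0],"grip": 34},
  {"dp": [0,0,0.038],"dr": [0,0,0],"grip": 34},
  {"dp": [0,0,0.048],"dr": [0,0,0],"grip": 34},
  {"dp": [0,0,0.051],"dr": [0,0,0],"grip": 34},
  {"dp": [0,0,0.055],"dr": [0,0,0],"grip": 34},
  {"dp": [0,0,0.058],"dr": [0,0,0],"grip": 34},
  {"dp": [0,0,0.062],"dr": [0,0,0],"grip": 34},
  {"dp": [0,0,0.062],"dr": [0,0,0],"grip": 34},
  {"dp": [0,0,0.062],"dr": [0,0,0],"grip": 34},
])

```text
time: 29.63
position: [536.1, -47.9, 100.3]
tool_rot: [-0.0, 0.999, -0.044, -0.0]
force: [-0.5, 1.2, -2.4]
grip_width: 0.525
grasp_force: 63.0
```

```bash
python3 plan.py "-,-,-,-,5,64;-,-,170,-,4i;b-200,-44,170,-,3i,10" "-,-,-,-,2;-,-,85,-,4i;-,-,77.5,-,3i;-,-,-,-,2"
```

```text
x5 dp[0.000,0.000,0.000] dr z -0.000 g64 (need 0.0) 
dp[0.000,0.000,-0.044] dr z -0.000 g64
   dp[0.000,0.000,-0.087] dr z -0.000 g64
   dp[0.000,0.000,-0.131] dr z -0.000 g64
   dp[0.000,0.000,-0.174] dr z -0.000 g64 (need 1.7) 
dp[-0.113,-0.000,-0.174] dr z -0.000 g10
   dp[-0.226,-0.000,-0.174] dr z -0.000 g10
   dp[-0.339,-0.000,-0.174] dr z -0.000 g10 (need 3.3) 
-- rows 12
x2 dp[0.000,0.000,0.000] dr z -0.000 g10 (need 0.0) 
dp[-0.000,-0.000,0.053] dr z -0.000 g10
   dp[-0.000,-0.000,0.106] dr z -0.000 g10
   dp[-0.000,-0.000,0.159] dr z -0.000 g10
   dp[-0.000,-0.000,0.212] dr z -0.000 g10 (need 2.0) 
dp[0.000,-0.000,0.218] dr z -0.000 g10
   dp[0.000,-0.000,0.225] dr z -0.000 g10
   dp[0.000,-0.000,0.231] dr z -0.000 g10 (need 0.2) 
x2 dp[0.000,0.000,0.231] dr z -0.000 g10 (need 0.0) 
-- rows 11
cmd [401.  -36.2  77.5  -5.   10. ]
```

```bash
python3 - <<'E'
import json; json.dump([536.1,-48.0,100.4,-5.0,34.0],open("cmd.json","w"))
E
python3 plan.py "-,-,-,-,5,64;-,-,170,-,4i;b-205,-44,170,-,3,24" "-,-,-,-,2;-,-,85,-,3i;-,-,77.5,-,3i;b-184,-44,77.5,-5,4i" "b-92,-44,-,-,12i" "b-72,-44,-,-,6i;b-67.5,-44,-,-,3i;-,-,-,-,2"
```

```text
x5 dp[0.000,0.000,0.000] dr z -0.000 g64 (need 0.0) 
dp[0.000,0.000,-0.044] dr z -0.000 g64
   dp[0.000,0.000,-0.087] dr z -0.000 g64
   dp[0.000,0.000,-0.131] dr z -0.000 g64
   dp[0.000,0.000,-0.174] dr z -0.000 g64 (need 1.7) 
x3 dp[-0.352,-0.000,-0.174] dr z -0.000 g24 (need 3.4) 
-- rows 12
x2 dp[0.000,0.000,0.000] dr z -0.000 g24 (need 0.0) 
dp[0.000,-0.000,0.071] dr z -0.000 g24
   dp[0.000,-0.000,0.142] dr z -0.000 g24
   dp[0.000,-0.000,0.213] dr z -0.000 g24 (need 2.0) 
dp[0.000,-0.000,0.219] dr z -0.000 g24
   dp[0.000,-0.000,0.225] dr z -0.000 g24
   dp[0.000,-0.000,0.231] dr z -0.000 g24 (need 0.2) 
dp[0.013,-0.000,0.231] dr z -0.000 g24
   dp[0.026,-0.000,0.231] dr z -0.000 g24
   dp[0.040,-0.000,0.231] dr z -0.000 g24
   dp[0.053,-0.000,0.231] dr z -0.000 g24 (need 0.5) 
-- rows 12
dp[0.019,-0.000,-0.000] dr z -0.000 g24
   dp[0.038,-0.000,-0.000] dr z -0.000 g24
   dp[0.057,-0.000,-0.000] dr z -0.000 g24
   dp[0.077,-0.000,-0.000] dr z -0.000 g24
   dp[0.096,-0.000,-0.000] dr z -0.000 g24
   dp[0.115,-0.000,-0.000] dr z -0.000 g24
   dp[0.134,-0.000,-0.000] dr z -0.000 g24
   dp[0.153,-0.000,-0.000] dr z -0.000 g24
   dp[0.172,-0.000,-0.000] dr z -0.000 g24
   dp[0.191,-0.000,-0.000] dr z -0.000 g24
   dp[0.211,-0.000,-0.000] dr z -0.000 g24
   dp[0.230,-0.000,-0.000] dr z -0.000 g24 (need 2.2) 
-- rows 12
dp[0.008,-0.000,-0.000] dr z -0.000 g24
   dp[0.017,-0.000,-0.000] dr z -0.000 g24
   dp[0.025,-0.000,-0.000] dr z -0.000 g24
   dp[0.033,-0.000,-0.000] dr z -0.000 g24
   dp[0.041,-0.000,-0.000] dr z -0.000 g24
   dp[0.050,-0.000,-0.000] dr z -0.000 g24 (need 0.5) 
dp[0.054,-0.000,-0.000] dr z -0.000 g24
   dp[0.057,-0.000,-0.000] dr z -0.000 g24
   dp[0.061,-0.000,-0.000] dr z -0.000 g24 (need 0.1) 
x2 dp[0.061,0.000,0.000] dr z -0.000 g24 (need 0.0) 
-- rows 11
cmd [532.9 -47.7  77.6  -5.   24. ]
```

send_rows([
  {"dp": [0,0,0],"dr": [0,0,0],"grip": 64},
  {"dp": [0,0,0],"dr": [0,0,0],"grip": 64},
  {"dp": [0,0,0],"dr": [0,0,0],"grip": 64},
  {"dp": [0,0,0],"dr": [0,0,0],"grip": 64},
  {"dp": [0,0,0],"dr": [0,0,0],"grip": 64},
  {"dp": [0,0,-0.044],"dr": [0,0,0],"grip": 64},
  {"dp": [0,0,-0.087],"dr": [0,0,0],"grip": 64},
  {"dp": [0,0,-0.131],"dr": [0,0,0],"grip": 64},
  {"dp": [0,0,-0.174],"dr": [0,0,0],"grip": 64},
  {"dp": [-0.352,0,-0.174],"dr": [0,0,0],"grip": 24},
  {"dp": [-0.352,0,-0.174],"dr": [0,0,0],"grip": 24},
  {"dp": [-0.352,0,-0.174],"dr": [0,0,0],"grip": 24},
])

```text
time: 30.63
position: [410.5, -37.0, 169.9]
tool_rot: [0.0, 0.999, -0.043, 0.0]
force: [0.0, -0.3, 0.6]
grip_width: 0.327
grasp_force: 0.0
```

```bash
cat > chk.py <<'E'
# carton/board in lane: chk.py ylane camera
import sys; from h import *; from bay import *
yl=float(sys.argv[1]); cam=sys.argv[2]; s=status.observe(); print(s["time"],s["position"].round(1),w2b(s["position"]).round(1),round(s["grip_width"],3),s["force"].round(1))
c=capture(cam); cv2.imwrite(f"pics/{sys.argv[3]}.png",c["frame"]); W=cloud(c); B=np.concatenate([(W[...,:2]-O)@Rb,W[...,2:]],-1)
m=(abs(B[...,1]-yl)<40)&(B[...,0]>-230)
k=B[m&(abs(B[...,2]-57.5)<4)&(B[...,0]<115)]
if len(k)>30: print("carton top",rect(k),np.percentile(k[:,0],[.5,99.5]).round(1),np.median(k[:,2]).round(1))
k=B[m&(abs(B[...,1]-yl)<20)&(abs(B[...,2]-11.5)<3)&(B[...,0]<0)]
if len(k)>30: print("board x",np.percentile(k[:,0],[.5,99.5]).round(1),np.median(k[:,2]).round(1))
E
python3 chk.py -44 wrist wrist14
```

```text
30.6333 [410.5 -37.  169.9] [-190.4  -44.1] 0.327 [ 0.  -0.3  0.6]
carton top (array([-97.6, -44.6]), array([46. , 36.4]), -89.79) [-115.7  -79.8] 57.6
board x [-174.9 -116.1] 11.5
```

send_rows([
  {"dp": [0,0,0],"dr": [0,0,0],"grip": 24},
  {"dp": [0,0,0],"dr": [0,0,0],"grip": 24},
  {"dp": [0,0,0.071],"dr": [0,0,0],"grip": 24},
  {"dp": [0,0,0.142],"dr": [0,0,0],"grip": 24},
  {"dp": [0,0,0.213],"dr": [0,0,0],"grip": 24},
  {"dp": [0,0,0.219],"dr": [0,0,0],"grip": 24},
  {"dp": [0,0,0.225],"dr": [0,0,0],"grip": 24},
  {"dp": [0,0,0.231],"dr": [0,0,0],"grip": 24},
  {"dp": [0.013,0,0.231],"dr": [0,0,0],"grip": 24},
  {"dp": [0.026,0,0.231],"dr": [0,0,0],"grip": 24},
  {"dp": [0.04,0,0.231],"dr": [0,0,0],"grip": 24},
  {"dp": [0.053,0,0.231],"dr": [0,0,0],"grip": 24},
])

```text
time: 31.68
position: [433.8, -39.1, 78.5]
tool_rot: [0.0, 0.999, -0.043, 0.0]
force: [-3.6, -0.3, 3.1]
grip_width: 0.281
grasp_force: 1.9
```

send_rows([
  {"dp": [0.019,0,0],"dr": [0,0,0],"grip": 24},
  {"dp": [0.038,0,0],"dr": [0,0,0],"grip": 24},
  {"dp": [0.057,0,0],"dr": [0,0,0],"grip": 24},
  {"dp": [0.077,0,0],"dr": [0,0,0],"grip": 24},
  {"dp": [0.096,0,0],"dr": [0,0,0],"grip": 24},
  {"dp": [0.115,0,0],"dr": [0,0,0],"grip": 24},
  {"dp": [0.134,0,0],"dr": [0,0,0],"grip": 24},
  {"dp": [0.153,0,0],"dr": [0,0,0],"grip": 24},
  {"dp": [0.172,0,0],"dr": [0,0,0],"grip": 24},
  {"dp": [0.191,0,0],"dr": [0,0,0],"grip": 24},
  {"dp": [0.211,0,0],"dr": [0,0,0],"grip": 24},
  {"dp": [0.23,0,0],"dr": [0,0,0],"grip": 24},
])

```text
time: 32.68
position: [525.3, -47.0, 77.5]
tool_rot: [0.0, 0.999, -0.044, 0.0]
force: [-3.4, 0.6, 1.1]
grip_width: 0.283
grasp_force: 1.4
```

send_rows([
  {"dp": [0.008,0,0],"dr": [0,0,0],"grip": 24},
  {"dp": [0.017,0,0],"dr": [0,0,0],"grip": 24},
  {"dp": [0.025,0,0],"dr": [0,0,0],"grip": 24},
  {"dp": [0.033,0,0],"dr": [0,0,0],"grip": 24},
  {"dp": [0.041,0,0],"dr": [0,0,0],"grip": 24},
  {"dp": [0.05,0,0],"dr": [0,0,0],"grip": 24},
  {"dp": [0.054,0,0],"dr": [0,0,0],"grip": 24},
  {"dp": [0.057,0,0],"dr": [0,0,0],"grip": 24},
  {"dp": [0.061,0,0],"dr": [0,0,0],"grip": 24},
  {"dp": [0.061,0,0],"dr": [0,0,0],"grip": 24},
  {"dp": [0.061,0,0],"dr": [0,0,0],"grip": 24},
])

```text
time: 33.6
position: [537.3, -47.6, 74.9]
tool_rot: [-0.001, 0.999, -0.043, -0.015]
force: [-45.1, 1.2, 35.5]
grip_width: 0.282
grasp_force: 23.5
```

```bash
python3 chk.py -44 scene scene2;  python3 plan.py "b-80,-44,-,-,2i;-,-,170,-,4i"
```

```text
33.6 [537.3 -47.6  74.9] [-63.2 -43.7] 0.282 [-45.1   1.2  35.5]
carton top (array([  7.6, -40.3]), array([135.9,  78.1]), 4.24) [-59.8  74.9] 56.6
board x [-78.3 -31.2] 10.7
dp[-0.016,-0.000,-0.000] dr z -0.000 g24
   dp[-0.031,-0.000,-0.000] dr z -0.000 g24 (need 0.3) 
dp[-0.031,0.000,-0.058] dr z -0.000 g24
   dp[-0.031,0.000,-0.116] dr z -0.000 g24
   dp[-0.031,0.000,-0.173] dr z -0.000 g24
   dp[-0.031,0.000,-0.231] dr z -0.000 g24 (need 2.2) 
-- rows 6
cmd [520.6 -46.6 170.   -5.   24. ]
```

View pics/scene2.png

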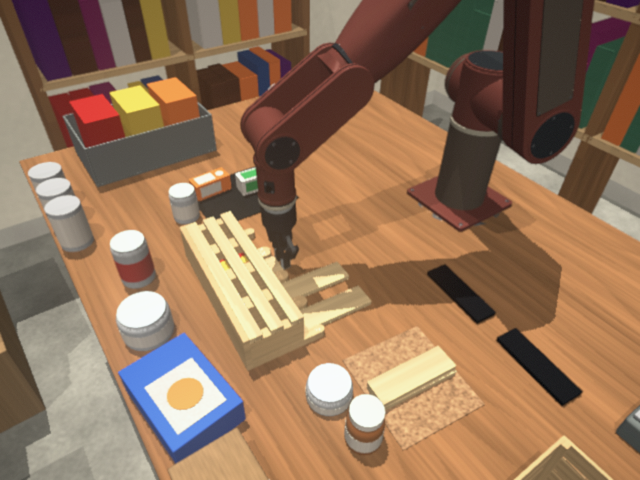

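The scene view shows the red carton under the slats at (240,262), board 1 pushed in, and the other two boards still sticking out. The command was 17 mm ahead because a row ended short, hence the 45 N press; I'll back off with the tracking corrected.

```bash
echo '[549.7,-49.2,77.6,-5.0,24.0]' > cmd.json; python3 plan.py "b-56,-44,-,-,2;b-90,-44,-,-,3i;-,-,200,-,4;b-150,-44,240,-,3"
```

```text
x2 dp[-0.013,-0.000,-0.000] dr z -0.000 g24 (need 0.1) 
dp[-0.041,-0.000,-0.000] dr z -0.000 g24
   dp[-0.070,-0.000,-0.000] dr z -0.000 g24
   dp[-0.098,-0.000,-0.000] dr z -0.000 g24 (need 0.8) 
x4 dp[-0.098,0.000,-0.306] dr z -0.000 g24 (need 2.9) 
x3 dp[-0.248,-0.000,-0.406] dr z -0.000 g24 (need 1.7) 
-- rows 12
cmd [450.9 -40.6 240.   -5.   24. ]
```

send_rows([
  {"dp": [-0.013,0,0],"dr": [0,0,0],"grip": 24},
  {"dp": [-0.013,0,0],"dr": [0,0,0],"grip": 24},
  {"dp": [-0.041,0,0],"dr": [0,0,0],"grip": 24},
  {"dp": [-0.07,0,0],"dr": [0,0,0],"grip": 24},
  {"dp": [-0.098,0,0],"dr": [0,0,0],"grip": 24},
  {"dp": [-0.098,0,-0.306],"dr": [0,0,0],"grip": 24},
  {"dp": [-0.098,0,-0.306],"dr": [0,0,0],"grip": 24},
  {"dp": [-0.098,0,-0.306],"dr": [0,0,0],"grip": 24},
  {"dp": [-0.098,0,-0.306],"dr": [0,0,0],"grip": 24},
  {"dp": [-0.248,0,-0.406],"dr": [0,0,0],"grip": 24},
  {"dp": [-0.248,0,-0.406],"dr": [0,0,0],"grip": 24},
  {"dp": [-0.248,0,-0.406],"dr": [0,0,0],"grip": 24},
])

```text
time: 34.65
position: [448.8, -40.3, 242.3]
tool_rot: [0.0, 0.999, -0.043, 0.002]
force: [1.4, 1.1, 0.2]
grip_width: 0.283
grasp_force: 0.0
```

```bash
python3 chk.py -44 wrist wrist15; python3 - <<'E'
from h import *; from bay import *
c=capture("scene"); W=cloud(c); B=np.concatenate([(W[...,:2]-O)@Rb,W[...,2:]],-1)
k=B[(abs(B[...,1]+44)<28)&(abs(B[...,2]-57)<6)&(B[...,0]>0)&(B[...,0]<110)]
print(len(k), k.min(0) if len(k) else "", k.max(0) if len(k) else "")
for b in blobs(W,(330,-480),(640,-210),44,56,100): print(rect(b))
c=capture("wrist"); W=cloud(c); B=np.concatenate([(W[...,:2]-O)@Rb,W[...,2:]],-1)
k=B[(abs(B[...,1]+44)<18)&(B[...,2]>15)&(B[...,2]<74)&(B[...,0]>-60)&(B[...,0]<60)]
print("carton near face",len(k),np.percentile(k[:,0],[1,10,50]),np.median(k[:,2]))
E
python3 plan.py "380,-250,330,-2,8,75;350,-344,330,0,4"
```

```text
34.65 [448.8 -40.3 242.3] [-151.9  -44.1] 0.283 [1.4 1.1 0.2]
board x [-55.4 -13.2] 11.5
173 [ 17.88432315 -71.99925109  51.3446691 ] [ 75.12394165 -30.11766527  62.97045595]
(array([ 433.9, -349.3]), array([101.6,  55.5]), -4.89)
(array([ 547.1, -396.7]), array([101.8,  54.8]), 1.26)
x8 dp[-0.131,0.537,-0.225] dr z -0.100 g75 (need 5.7) 
x4 dp[-0.185,0.778,-0.225] dr z -0.167 g75 (need 2.4) 
-- rows 12
cmd [ 350.  -344.1  330.     0.    75. ]Traceback (most recent call last):
  File "<stdin>", line 8, in <module>
    return _quantile_unchecked(
        a, q, axis, out, overwrite_input, method, keepdims, weights)
    return _ureduce(a,
                    func=_quantile_ureduce_func,
    ...<5 lines>...
                    overwrite_input=overwrite_input,
                    method=method)
    r = func(a, **kwargs)
    result = _quantile(arr,
                       quantiles=q,
    ...<2 lines>...
                       out=out,
                       weights=wgt)
    slices_having_nans = np.isnan(arr[-1, ...])
                                  ~~~^^^^^^^^^
IndexError: index -1 is out of bounds for axis 0 with size 0
```

View pics/wrist15.png

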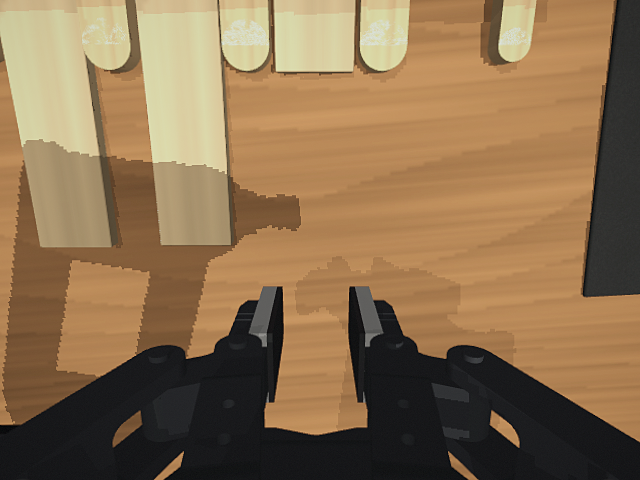

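The wrist view shows board 1 home (near end at row 72, x = -55.4) and the other two boards untouched. The green carton was meanwhile nudged to about (434,-349). I'll look at the cartons again.

send_rows([
  {"dp": [-0.131,0.537,-0.225],"dr": [0,0,-0.1],"grip": 75},
  {"dp": [-0.131,0.537,-0.225],"dr": [0,0,-0.1],"grip": 75},
  {"dp": [-0.131,0.537,-0.225],"dr": [0,0,-0.1],"grip": 75},
  {"dp": [-0.131,0.537,-0.225],"dr": [0,0,-0.1],"grip": 75},
  {"dp": [-0.131,0.537,-0.225],"dr": [0,0,-0.1],"grip": 75},
  {"dp": [-0.131,0.537,-0.225],"dr": [0,0,-0.1],"grip": 75},
  {"dp": [-0.131,0.537,-0.225],"dr": [0,0,-0.1],"grip": 75},
  {"dp": [-0.185,0.778,-0.225],"dr": [0,0,-0.167],"grip": 75},
  {"dp": [-0.185,0.778,-0.225],"dr": [0,0,-0.167],"grip": 75},
  {"dp": [-0.185,0.778,-0.225],"dr": [0,0,-0.167],"grip": 75},
  {"dp": [-0.185,0.778,-0.225],"dr": [0,0,-0.167],"grip": 75},
  {"dp": [-0.185,0.778,-0.225],"dr": [0,0,-0.167],"grip": 75},
])

```text
time: 35.8
position: [349.2, -344.4, 328.5]
tool_rot: [-0.001, 1.0, -0.001, -0.0]
force: [0.5, 0.0, 0.3]
grip_width: 0.88
grasp_force: 0.0
```

```bash
python3 cart.py wrist16
```

```text
35.8 [ 349.2 -344.4  328.5] 0.88
(array([ 435.1, -350.8]), array([100.,  46.]), -4.33) 7997 49.7
```

```bash
python3 plan.py "435.2,-350.8,150,-4.3,7;-,-,89.5,-,4i;-,-,-,-,1" "-,-,-,-,6,34;-,-,100,-,2i;-,-,210,-,4" "b-130,-60,210,-5,7i;b-100,30,210,-5,3i;b-64.6,44,210,-5,2i" "-,-,-,-,2;-,-,125,-,5i;-,-,-,-,4"
```

```text
x7 dp[0.213,0.017,0.450] dr z 0.144 g75 (need 4.8) 
dp[0.213,0.017,0.488] dr z 0.144 g75
   dp[0.213,0.017,0.526] dr z 0.144 g75
   dp[0.213,0.017,0.563] dr z 0.144 g75
   dp[0.213,0.017,0.601] dr z 0.144 g75 (need 1.5) 
x1 dp[0.213,0.017,0.601] dr z 0.144 g75 (need 0.0) 
-- rows 12
x6 dp[0.000,0.000,0.000] dr z -0.000 g34 (need 0.0) 
dp[0.000,0.000,-0.013] dr z -0.000 g34
   dp[0.000,0.000,-0.026] dr z -0.000 g34 (need 0.2) 
x4 dp[0.000,0.000,-0.301] dr z -0.000 g34 (need 2.6) 
-- rows 12
dp[0.004,-0.105,0.000] dr z 0.003 g34
   dp[0.009,-0.210,0.000] dr z 0.007 g34
   dp[0.013,-0.316,0.000] dr z 0.010 g34
   dp[0.017,-0.421,0.000] dr z 0.013 g34
   dp[0.021,-0.526,0.000] dr z 0.016 g34
   dp[0.026,-0.631,0.000] dr z 0.020 g34
   dp[0.030,-0.736,0.000] dr z 0.023 g34 (need 7.1) 
dp[0.056,-0.811,0.000] dr z 0.023 g34
   dp[0.082,-0.886,0.000] dr z 0.023 g34
   dp[0.108,-0.961,0.000] dr z 0.023 g34 (need 2.3) 
dp[0.152,-0.978,0.000] dr z 0.023 g34
   dp[0.196,-0.994,0.000] dr z 0.023 g34 (need 0.9) 
-- rows 12
x2 dp[0.000,0.000,0.000] dr z -0.000 g34 (need 0.0) 
dp[0.000,-0.000,0.043] dr z -0.000 g34
   dp[0.000,-0.000,0.085] dr z -0.000 g34
   dp[0.000,-0.000,0.128] dr z -0.000 g34
   dp[0.000,-0.000,0.170] dr z -0.000 g34
   dp[0.000,-0.000,0.213] dr z -0.000 g34 (need 2.0) 
x4 dp[0.000,-0.000,0.213] dr z -0.000 g34 (need 0.0) 
-- rows 11
cmd [543.3  39.7 124.8  -5.   34. ]
```

send_rows([
  {"dp": [0.213,0.017,0.45],"dr": [0,0,0.144],"grip": 75},
  {"dp": [0.213,0.017,0.45],"dr": [0,0,0.144],"grip": 75},
  {"dp": [0.213,0.017,0.45],"dr": [0,0,0.144],"grip": 75},
  {"dp": [0.213,0.017,0.45],"dr": [0,0,0.144],"grip": 75},
  {"dp": [0.213,0.017,0.45],"dr": [0,0,0.144],"grip": 75},
  {"dp": [0.213,0.017,0.45],"dr": [0,0,0.144],"grip": 75},
  {"dp": [0.213,0.017,0.488],"dr": [0,0,0.144],"grip": 75},
  {"dp": [0.213,0.017,0.526],"dr": [0,0,0.144],"grip": 75},
  {"dp": [0.213,0.017,0.563],"dr": [0,0,0.144],"grip": 75},
  {"dp": [0.213,0.017,0.601],"dr": [0,0,0.144],"grip": 75},
  {"dp": [0.213,0.017,0.601],"dr": [0,0,0.144],"grip": 75},
  {"dp": [0.213,0.017,0.601],"dr": [0,0,0.144],"grip": 75},
])

```text
time: 36.85
position: [434.4, -349.9, 90.2]
tool_rot: [-0.0, 0.999, -0.037, -0.0]
force: [-0.3, 0.3, 0.1]
grip_width: 0.877
grasp_force: 0.0
```

send_rows([
  {"dp": [0,0,0],"dr": [0,0,0],"grip": 34},
  {"dp": [0,0,0],"dr": [0,0,0],"grip": 34},
  {"dp": [0,0,0],"dr": [0,0,0],"grip": 34},
  {"dp": [0,0,0],"dr": [0,0,0],"grip": 34},
  {"dp": [0,0,0],"dr": [0,0,0],"grip": 34},
  {"dp": [0,0,0],"dr": [0,0,0],"grip": 34},
  {"dp": [0,0,-0.013],"dr": [0,0,0],"grip": 34},
  {"dp": [0,0,-0.026],"dr": [0,0,0],"grip": 34},
  {"dp": [0,0,-0.301],"dr": [0,0,0],"grip": 34},
  {"dp": [0,0,-0.301],"dr": [0,0,0],"grip": 34},
  {"dp": [0,0,-0.301],"dr": [0,0,0],"grip": 34},
  {"dp": [0,0,-0.301],"dr": [0,0,0],"grip": 34},
])

```text
time: 37.85
position: [436.8, -353.6, 217.9]
tool_rot: [0.004, 0.999, -0.038, 0.004]
force: [0.3, -0.5, -0.8]
grip_width: 0.529
grasp_force: 62.3
```

send_rows([
  {"dp": [0.004,-0.104,0],"dr": [0,0,0.003],"grip": 34},
  {"dp": [0.009,-0.208,0],"dr": [0,0,0.007],"grip": 34},
  {"dp": [0.013,-0.312,0],"dr": [0,0,0.01],"grip": 34},
  {"dp": [0.017,-0.416,0],"dr": [0,0,0.013],"grip": 34},
  {"dp": [0.021,-0.52,0],"dr": [0,0,0.016],"grip": 34},
  {"dp": [0.026,-0.624,0],"dr": [0,0,0.02],"grip": 34},
  {"dp": [0.03,-0.728,0],"dr": [0,0,0.023],"grip": 34},
  {"dp": [0.056,-0.811,0],"dr": [0,0,0.023],"grip": 34},
  {"dp": [0.082,-0.886,0],"dr": [0,0,0.023],"grip": 34},
  {"dp": [0.108,-0.961,0],"dr": [0,0,0.023],"grip": 34},
  {"dp": [0.152,-0.978,0],"dr": [0,0,0.023],"grip": 34},
  {"dp": [0.196,-0.994,0],"dr": [0,0,0.023],"grip": 34},
])

```text
time: 38.85
position: [542.0, 41.9, 209.3]
tool_rot: [-0.0, 0.999, -0.042, -0.001]
force: [1.1, -1.1, -0.5]
grip_width: 0.526
grasp_force: 62.5
```

send_rows([
  {"dp": [0,0,0],"dr": [0,0,0],"grip": 34},
  {"dp": [0,0,0],"dr": [0,0,0],"grip": 34},
  {"dp": [0,0,0.043],"dr": [0,0,0],"grip": 34},
  {"dp": [0,0,0.085],"dr": [0,0,0],"grip": 34},
  {"dp": [0,0,0.128],"dr": [0,0,0],"grip": 34},
  {"dp": [0,0,0.17],"dr": [0,0,0],"grip": 34},
  {"dp": [0,0,0.213],"dr": [0,0,0],"grip": 34},
  {"dp": [0,0,0.213],"dr": [0,0,0],"grip": 34},
  {"dp": [0,0,0.213],"dr": [0,0,0],"grip": 34},
  {"dp": [0,0,0.213],"dr": [0,0,0],"grip": 34},
  {"dp": [0,0,0.213],"dr": [0,0,0],"grip": 34},
])

```text
time: 39.77
position: [542.9, 39.5, 126.2]
tool_rot: [0.0, 0.999, -0.044, 0.001]
force: [0.5, 0.0, -1.6]
grip_width: 0.526
grasp_force: 62.5
```

```bash
cat > hov.py <<'E'
import sys; from h import *; from bay import *
yl=float(sys.argv[1]); s=status.observe(); c=capture("wrist"); cv2.imwrite(f"pics/{sys.argv[2]}.png",c["frame"]); W=cloud(c); B=np.concatenate([(W[...,:2]-O)@Rb,W[...,2:]],-1)
print(s["time"],s["position"].round(1),w2b(s["position"]).round(1),round(s["grip_width"],3))
k=B[(abs(B[...,1]-yl)<15)&(B[...,0]<0)&(B[...,2]>66)&(B[...,0]>-60)]; z=np.median(k[:,2]); print("carton top z",z.round(1),"spread",np.percentile(k[:,2],[5,95]).round(1),"far x",np.percentile(k[:,0],99).round(1),"-> contact TCP z",(s["position"][2]-z-.5+58).round(1))
k=B[(B[...,0]>-40)&(B[...,0]<-18)&(abs(B[...,2]-z)<4)&(abs(B[...,1]-yl)<40)]; print("carton y",np.percentile(k[:,1],[1,99]).round(1))
k=B[(abs(B[...,1]-yl)<15)&(abs(B[...,2]-12)<3)&(B[...,0]<0)]; print("board far x",np.percentile(k[:,0],99).round(1))
E
python3 hov.py 44 wrist17
```

```text
39.7667 [542.9  39.5 126.2] [-65.1  43.6] 0.526
carton top z 84.9 spread [ 83.2 140.9] far x -15.0 -> contact TCP z 98.8
carton y [20.7 65.3]
board far x -10.5
```

Carton 2 is centred over board 2, far end 4.5 mm short of the board end. Lower, release, retreat.

```bash
python3 plan.py "-,-,106,-5,4i;-,-,99.9,-,4i;-,-,-,-,3" "-,-,-,-,5,64;-,-,170,-,3i;-,-,-,-,1" "b-210,44,170,-,7,24" "-,-,85,-,4i;-,-,77.8,-,3i;b-188,44,77.8,-5,4i" "b-92,44,-,-,12i" "b-75,44,-,-,6i;b-65,44,-,-,4i;-,-,-,-,2"
```

```text
dp[0.000,-0.000,0.012] dr z -0.000 g34
   dp[0.000,-0.000,0.024] dr z 0.000 g34
   dp[0.000,-0.000,0.035] dr z 0.000 g34
   dp[0.000,-0.000,0.047] dr z 0.000 g34 (need 0.5) 
dp[0.000,-0.000,0.051] dr z -0.000 g34
   dp[0.000,-0.000,0.055] dr z -0.000 g34
   dp[0.000,-0.000,0.058] dr z -0.000 g34
   dp[0.000,-0.000,0.062] dr z -0.000 g34 (need 0.1) 
x3 dp[0.000,-0.000,0.062] dr z -0.000 g34 (need 0.0) 
-- rows 11
x5 dp[0.000,0.000,0.000] dr z -0.000 g64 (need 0.0) 
dp[0.000,0.000,-0.058] dr z -0.000 g64
   dp[0.000,0.000,-0.117] dr z -0.000 g64
   dp[0.000,0.000,-0.175] dr z -0.000 g64 (need 1.7) 
x1 dp[-0.000,0.000,-0.175] dr z -0.000 g64 (need 0.0) 
-- rows 9
x7 dp[-0.363,-0.001,0.000] dr z -0.000 g24 (need 3.5) 
-- rows 7
dp[0.000,-0.000,0.053] dr z -0.000 g24
   dp[0.000,-0.000,0.106] dr z -0.000 g24
   dp[0.000,-0.000,0.159] dr z -0.000 g24
   dp[0.000,-0.000,0.213] dr z -0.000 g24 (need 2.0) 
dp[0.000,-0.000,0.219] dr z -0.000 g24
   dp[0.000,-0.000,0.225] dr z -0.000 g24
   dp[0.000,-0.000,0.231] dr z -0.000 g24 (need 0.2) 
dp[0.014,0.000,0.231] dr z -0.000 g24
   dp[0.027,0.00
[... 466 characters left out ...]
000,0.000] dr z -0.000 g24
   dp[0.200,0.000,0.000] dr z -0.000 g24
   dp[0.220,0.000,0.000] dr z -0.000 g24
   dp[0.240,0.000,0.000] dr z -0.000 g24 (need 2.3) 
-- rows 12
dp[0.007,0.000,0.000] dr z -0.000 g24
   dp[0.014,0.000,0.000] dr z -0.000 g24
   dp[0.021,0.000,0.000] dr z -0.000 g24
   dp[0.028,0.000,0.000] dr z -0.000 g24
   dp[0.035,0.000,0.000] dr z -0.000 g24
   dp[0.042,0.000,0.000] dr z -0.000 g24 (need 0.4) 
dp[0.048,0.000,0.000] dr z -0.000 g24
   dp[0.055,0.000,0.000] dr z -0.000 g24
   dp[0.061,0.000,0.000] dr z -0.000 g24
   dp[0.067,0.000,0.000] dr z -0.000 g24 (need 0.2) 
x2 dp[0.067,0.000,0.000] dr z -0.000 g24 (need 0.0) 
-- rows 12
cmd [542.9  40.1  77.6  -5.   24. ]
```

send_rows([
  {"dp": [0,0,0.012],"dr": [0,0,0],"grip": 34},
  {"dp": [0,0,0.024],"dr": [0,0,0],"grip": 34},
  {"dp": [0,0,0.035],"dr": [0,0,0],"grip": 34},
  {"dp": [0,0,0.047],"dr": [0,0,0],"grip": 34},
  {"dp": [0,0,0.051],"dr": [0,0,0],"grip": 34},
  {"dp": [0,0,0.055],"dr": [0,0,0],"grip": 34},
  {"dp": [0,0,0.058],"dr": [0,0,0],"grip": 34},
  {"dp": [0,0,0.062],"dr": [0,0,0],"grip": 34},
  {"dp": [0,0,0.062],"dr": [0,0,0],"grip": 34},
  {"dp": [0,0,0.062],"dr": [0,0,0],"grip": 34},
  {"dp": [0,0,0.062],"dr": [0,0,0],"grip": 34},
])

```text
time: 40.73
position: [542.3, 39.8, 100.0]
tool_rot: [0.0, 0.999, -0.044, 0.0]
force: [0.9, 0.2, -1.8]
grip_width: 0.528
grasp_force: 62.6
```

send_rows([
  {"dp": [0,0,0],"dr": [0,0,0],"grip": 64},
  {"dp": [0,0,0],"dr": [0,0,0],"grip": 64},
  {"dp": [0,0,0],"dr": [0,0,0],"grip": 64},
  {"dp": [0,0,0],"dr": [0,0,0],"grip": 64},
  {"dp": [0,0,0],"dr": [0,0,0],"grip": 64},
  {"dp": [0,0,-0.058],"dr": [0,0,0],"grip": 64},
  {"dp": [0,0,-0.117],"dr": [0,0,0],"grip": 64},
  {"dp": [0,0,-0.175],"dr": [0,0,0],"grip": 64},
  {"dp": [0,0,-0.175],"dr": [0,0,0],"grip": 64},
])

```text
time: 41.48
position: [545.2, 39.7, 175.1]
tool_rot: [0.0, 0.999, -0.043, 0.004]
force: [1.2, 0.1, 1.0]
grip_width: 0.751
grasp_force: 0.0
```

send_rows([
  {"dp": [-0.363,-0.001,0],"dr": [0,0,0],"grip": 24},
  {"dp": [-0.363,-0.001,0],"dr": [0,0,0],"grip": 24},
  {"dp": [-0.363,-0.001,0],"dr": [0,0,0],"grip": 24},
  {"dp": [-0.363,-0.001,0],"dr": [0,0,0],"grip": 24},
  {"dp": [-0.363,-0.001,0],"dr": [0,0,0],"grip": 24},
  {"dp": [-0.363,-0.001,0],"dr": [0,0,0],"grip": 24},
  {"dp": [-0.363,-0.001,0],"dr": [0,0,0],"grip": 24},
])

```text
time: 42.07
position: [398.7, 52.7, 170.5]
tool_rot: [0.0, 0.999, -0.044, 0.001]
force: [-0.1, -0.4, 1.0]
grip_width: 0.279
grasp_force: 0.0
```

```bash
python3 chk.py 44 wrist wrist18
```

```text
42.0667 [398.7  52.7 170.5] [-210.    44.2] 0.279 [-0.1 -0.4  1. ]
carton top (array([-107.4,   43.3]), array([45.8, 17.3]), 90.0) [-115.9  -99. ] 57.6
board x [-175.  -115.7] 11.5
```

Carton 2 sits on board 2, 59 mm from the near end. Push.

send_rows([
  {"dp": [0,0,0.053],"dr": [0,0,0],"grip": 24},
  {"dp": [0,0,0.106],"dr": [0,0,0],"grip": 24},
  {"dp": [0,0,0.159],"dr": [0,0,0],"grip": 24},
  {"dp": [0,0,0.213],"dr": [0,0,0],"grip": 24},
  {"dp": [0,0,0.219],"dr": [0,0,0],"grip": 24},
  {"dp": [0,0,0.225],"dr": [0,0,0],"grip": 24},
  {"dp": [0,0,0.231],"dr": [0,0,0],"grip": 24},
  {"dp": [0.014,0,0.231],"dr": [0,0,0],"grip": 24},
  {"dp": [0.027,0,0.231],"dr": [0,0,0],"grip": 24},
  {"dp": [0.041,0,0.231],"dr": [0,0,0],"grip": 24},
  {"dp": [0.055,0,0.231],"dr": [0,0,0],"grip": 24},
])

```text
time: 43.03
position: [421.1, 50.8, 78.5]
tool_rot: [0.0, 0.999, -0.044, 0.001]
force: [-0.6, 0.4, -0.7]
grip_width: 0.284
grasp_force: 0.0
```

send_rows([
  {"dp": [0.02,0,0],"dr": [0,0,0],"grip": 24},
  {"dp": [0.04,0,0],"dr": [0,0,0],"grip": 24},
  {"dp": [0.06,0,0],"dr": [0,0,0],"grip": 24},
  {"dp": [0.08,0,0],"dr": [0,0,0],"grip": 24},
  {"dp": [0.1,0,0],"dr": [0,0,0],"grip": 24},
  {"dp": [0.12,0,0],"dr": [0,0,0],"grip": 24},
  {"dp": [0.14,0,0],"dr": [0,0,0],"grip": 24},
  {"dp": [0.16,0,0],"dr": [0,0,0],"grip": 24},
  {"dp": [0.18,0,0],"dr": [0,0,0],"grip": 24},
  {"dp": [0.2,0,0],"dr": [0,0,0],"grip": 24},
  {"dp": [0.22,0,0],"dr": [0,0,0],"grip": 24},
  {"dp": [0.24,0,0],"dr": [0,0,0],"grip": 24},
])

```text
time: 44.03
position: [516.0, 42.5, 77.4]
tool_rot: [-0.0, 0.999, -0.044, 0.0]
force: [-2.0, 1.3, 0.8]
grip_width: 0.281
grasp_force: 0.9
```

send_rows([
  {"dp": [0.007,0,0],"dr": [0,0,0],"grip": 24},
  {"dp": [0.014,0,0],"dr": [0,0,0],"grip": 24},
  {"dp": [0.021,0,0],"dr": [0,0,0],"grip": 24},
  {"dp": [0.028,0,0],"dr": [0,0,0],"grip": 24},
  {"dp": [0.035,0,0],"dr": [0,0,0],"grip": 24},
  {"dp": [0.042,0,0],"dr": [0,0,0],"grip": 24},
  {"dp": [0.048,0,0],"dr": [0,0,0],"grip": 24},
  {"dp": [0.055,0,0],"dr": [0,0,0],"grip": 24},
  {"dp": [0.061,0,0],"dr": [0,0,0],"grip": 24},
  {"dp": [0.067,0,0],"dr": [0,0,0],"grip": 24},
  {"dp": [0.067,0,0],"dr": [0,0,0],"grip": 24},
])

```text
time: 44.95
position: [542.3, 40.2, 77.5]
tool_rot: [-0.0, 0.999, -0.044, 0.0]
force: [0.0, -0.5, 0.0]
grip_width: 0.28
grasp_force: 0.0
```

```bash
python3 plan.py "b-90,44,-,-,4i;-,-,200,-,4;b-165,44,170,-,4"
```

```text
dp[-0.016,0.000,0.000] dr z -0.000 g24
   dp[-0.031,0.000,0.000] dr z -0.000 g24
   dp[-0.047,0.000,0.000] dr z -0.000 g24
   dp[-0.062,0.000,0.000] dr z -0.000 g24 (need 0.6) 
x4 dp[-0.062,0.000,-0.306] dr z -0.000 g24 (need 2.9) 
x4 dp[-0.250,0.000,-0.231] dr z -0.000 g24 (need 1.9) 
-- rows 12
cmd [443.3  48.8 170.   -5.   24. ]
```

send_rows([
  {"dp": [-0.016,0,0],"dr": [0,0,0],"grip": 24},
  {"dp": [-0.031,0,0],"dr": [0,0,0],"grip": 24},
  {"dp": [-0.047,0,0],"dr": [0,0,0],"grip": 24},
  {"dp": [-0.062,0,0],"dr": [0,0,0],"grip": 24},
  {"dp": [-0.062,0,-0.306],"dr": [0,0,0],"grip": 24},
  {"dp": [-0.062,0,-0.306],"dr": [0,0,0],"grip": 24},
  {"dp": [-0.062,0,-0.306],"dr": [0,0,0],"grip": 24},
  {"dp": [-0.062,0,-0.306],"dr": [0,0,0],"grip": 24},
  {"dp": [-0.25,0,-0.231],"dr": [0,0,0],"grip": 24},
  {"dp": [-0.25,0,-0.231],"dr": [0,0,0],"grip": 24},
  {"dp": [-0.25,0,-0.231],"dr": [0,0,0],"grip": 24},
  {"dp": [-0.25,0,-0.231],"dr": [0,0,0],"grip": 24},
])

```text
time: 45.95
position: [437.9, 49.5, 167.1]
tool_rot: [-0.0, 0.999, -0.043, -0.003]
force: [1.1, -0.5, 0.3]
grip_width: 0.28
grasp_force: 0.0
```

```bash
cat > near.py <<'E'
import sys; from h import *; from bay import *
c=capture("wrist"); cv2.imwrite(f"pics/{sys.argv[1]}.png",c["frame"]); W=cloud(c); B=np.concatenate([(W[...,:2]-O)@Rb,W[...,2:]],-1)
print(w2b(status.observe()["position"]).round(1))
for yl in (-132,-44,44,132):
    k=B[(abs(B[...,1]-yl)<18)&(abs(B[...,2]-11.5)<2.5)&(B[...,0]<20)]; f=B[(abs(B[...,1]-yl)<18)&(B[...,2]>18)&(B[...,2]<62)&(B[...,0]>-130)&(B[...,0]<70)]
    print(yl,"board x",np.percentile(k[:,0],[.5,99.5]).round(1) if len(k)>50 else None,"carton face x",(np.percentile(f[:,0],[5,50]).round(1),np.percentile(f[:,2],[1,99]).round(1),len(f)) if len(f)>10 else None)
E
python3 near.py wrist19
```

```text
[-167.6   44.3]
-132 board x None carton face x None
-44 board x [-55.4 -51.3] carton face x None
44 board x [-55.5 -51. ] carton face x None
132 board x [-175.5  -52. ] carton face x None
```

View pics/wrist19.png

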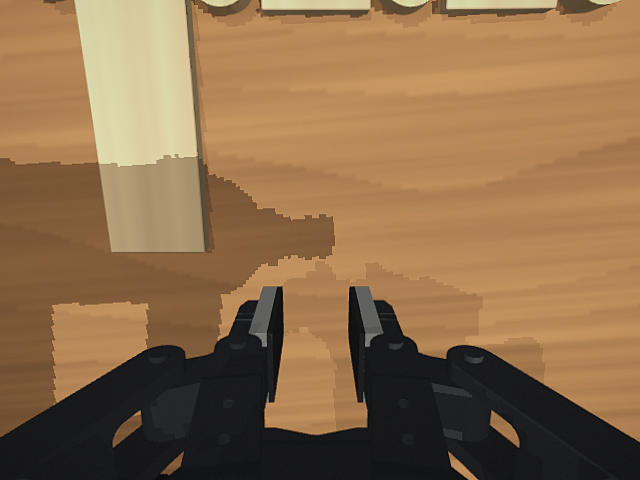

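Boards 1 and 2 both have near ends at -55.5 (home), and board 3 waits at (150,130). Next is the orange carton.

```bash
python3 plan.py "420,-200,280,-2,10" "470,-398,290,0,8,75"
```

```text
x10 dp[-0.004,0.625,-0.275] dr z -0.100 g24 (need 6.5) 
-- rows 10
x8 dp[0.142,0.490,-0.025] dr z -0.067 g75 (need 4.9) 
-- rows 8
cmd [ 469.9 -397.9  290.     0.    75. ]
```

send_rows([
  {"dp": [-0.004,0.625,-0.275],"dr": [0,0,-0.1],"grip": 24},
  {"dp": [-0.004,0.625,-0.275],"dr": [0,0,-0.1],"grip": 24},
  {"dp": [-0.004,0.625,-0.275],"dr": [0,0,-0.1],"grip": 24},
  {"dp": [-0.004,0.625,-0.275],"dr": [0,0,-0.1],"grip": 24},
  {"dp": [-0.004,0.625,-0.275],"dr": [0,0,-0.1],"grip": 24},
  {"dp": [-0.004,0.625,-0.275],"dr": [0,0,-0.1],"grip": 24},
  {"dp": [-0.004,0.625,-0.275],"dr": [0,0,-0.1],"grip": 24},
  {"dp": [-0.004,0.625,-0.275],"dr": [0,0,-0.1],"grip": 24},
  {"dp": [-0.004,0.625,-0.275],"dr": [0,0,-0.1],"grip": 24},
])

```text
time: 46.75
position: [420.0, -202.0, 281.8]
tool_rot: [0.001, 1.0, -0.019, 0.002]
force: [-0.1, -0.5, -0.1]
grip_width: 0.281
grasp_force: 0.0
```

send_rows([
  {"dp": [0.142,0.49,-0.025],"dr": [0,0,-0.067],"grip": 75},
  {"dp": [0.142,0.49,-0.025],"dr": [0,0,-0.067],"grip": 75},
  {"dp": [0.142,0.49,-0.025],"dr": [0,0,-0.067],"grip": 75},
  {"dp": [0.142,0.49,-0.025],"dr": [0,0,-0.067],"grip": 75},
  {"dp": [0.142,0.49,-0.025],"dr": [0,0,-0.067],"grip": 75},
  {"dp": [0.142,0.49,-0.025],"dr": [0,0,-0.067],"grip": 75},
  {"dp": [0.142,0.49,-0.025],"dr": [0,0,-0.067],"grip": 75},
  {"dp": [0.142,0.49,-0.025],"dr": [0,0,-0.067],"grip": 75},
])

```text
time: 47.42
position: [469.4, -396.5, 288.9]
tool_rot: [-0.001, 1.0, 0.001, -0.0]
force: [0.7, -0.3, -0.2]
grip_width: 0.879
grasp_force: 0.0
```

```bash
python3 cart.py wrist20
```

```text
47.4167 [ 469.4 -396.5  288.9] 0.879
(array([ 548.4, -399.6]), array([100.,  46.]), 3.16) 10046 49.7
```

```bash
python3 plan.py "548.5,-399.6,150,3.2,6;-,-,89.5,-,4i;-,-,-,-,2" "-,-,-,-,6,34;-,-,100,-,2i;-,-,210,-,4" "b-110,-40,210,-5,11i;-,-,-,-,1" "b-100,115,210,-5,5i;b-64.6,132,210,-5,2i;-,-,-,-,4" "-,-,125,-,5i;-,-,-,-,4"
```

```text
x6 dp[0.197,0.004,0.350] dr z -0.106 g75 (need 3.9) 
dp[0.197,0.004,0.388] dr z -0.106 g75
   dp[0.197,0.004,0.426] dr z -0.106 g75
   dp[0.197,0.004,0.463] dr z -0.106 g75
   dp[0.197,0.004,0.501] dr z -0.106 g75 (need 1.5) 
x2 dp[0.197,0.004,0.501] dr z -0.106 g75 (need 0.0) 
-- rows 12
x6 dp[0.000,0.000,0.000] dr z -0.000 g34 (need 0.0) 
dp[-0.000,0.000,-0.013] dr z -0.000 g34
   dp[-0.000,0.000,-0.026] dr z -0.000 g34 (need 0.2) 
x4 dp[-0.000,0.000,-0.301] dr z -0.000 g34 (need 2.6) 
-- rows 12
dp[-0.009,-0.082,0.000] dr z 0.025 g34
   dp[-0.017,-0.165,0.000] dr z 0.050 g34
   dp[-0.026,-0.247,0.000] dr z 0.074 g34
   dp[-0.034,-0.329,0.000] dr z 0.099 g34
   dp[-0.043,-0.412,0.000] dr z 0.124 g34
   dp[-0.051,-0.494,0.000] dr z 0.149 g34
   dp[-0.060,-0.576,0.000] dr z 0.174 g34
   dp[-0.068,-0.659,0.000] dr z 0.199 g34
   dp[-0.077,-0.741,0.000] dr z 0.223 g34
   dp[-0.085,-0.823,0.000] dr z 0.248 g34
   dp[-0.094,-0.906,0.000] dr z 0.273 g34 (need 8.7) 
x1 dp[-0.094,-0.906,0.000] dr z 0.273 g34 (need 0.0) 
-- rows 12
dp[0.005,-0.077,0.000] dr z -0.000 g34
   dp[0.010,-0.155,0.000] dr z -0.000 g34
   dp[0.015,-0.232,0.000] dr z -0.000 g34
   dp[0.020,-0.310,0.000] dr z -0.000 g34
   dp[0.025,-0.387,0.000] dr z -0.000 g34 (need 3.7) 
dp[0.069,-0.408,0.000] dr z -0.000 g34
   dp[0.113,-0.430,0.000] dr z -0.000 g34 (need 0.9) 
x4 dp[0.113,-0.430,0.000] dr z -0.000 g34 (need 0.0) 
-- rows 11
dp[0.000,-0.000,0.043] dr z -0.000 g34
   dp[0.000,-0.000,0.085] dr z -0.000 g34
   dp[0.000,-0.000,0.128] dr z -0.000 g34
   dp[0.000,-0.000,0.170] dr z -0.000 g34
   dp[0.000,-0.000,0.213] dr z -0.000 g34 (need 2.0) 
x4 dp[0.000,0.000,0.213] dr z -0.000 g34 (need 0.0) 
-- rows 9
cmd [551.  127.6 124.8  -5.   34. ]
```

send_rows([
  {"dp": [0.197,0.004,0.35],"dr": [0,0,-0.106],"grip": 75},
  {"dp": [0.197,0.004,0.35],"dr": [0,0,-0.106],"grip": 75},
  {"dp": [0.197,0.004,0.35],"dr": [0,0,-0.106],"grip": 75},
  {"dp": [0.197,0.004,0.35],"dr": [0,0,-0.106],"grip": 75},
  {"dp": [0.197,0.004,0.35],"dr": [0,0,-0.106],"grip": 75},
  {"dp": [0.197,0.004,0.35],"dr": [0,0,-0.106],"grip": 75},
  {"dp": [0.197,0.004,0.388],"dr": [0,0,-0.106],"grip": 75},
  {"dp": [0.197,0.004,0.426],"dr": [0,0,-0.106],"grip": 75},
  {"dp": [0.197,0.004,0.463],"dr": [0,0,-0.106],"grip": 75},
  {"dp": [0.197,0.004,0.501],"dr": [0,0,-0.106],"grip": 75},
  {"dp": [0.197,0.004,0.501],"dr": [0,0,-0.106],"grip": 75},
  {"dp": [0.197,0.004,0.501],"dr": [0,0,-0.106],"grip": 75},
])

```text
time: 48.47
position: [546.5, -398.8, 87.8]
tool_rot: [-0.001, 1.0, 0.028, -0.001]
force: [-0.3, 0.0, -0.4]
grip_width: 0.879
grasp_force: 0.0
```

send_rows([
  {"dp": [0,0,0],"dr": [0,0,0],"grip": 34},
  {"dp": [0,0,0],"dr": [0,0,0],"grip": 34},
  {"dp": [0,0,0],"dr": [0,0,0],"grip": 34},
  {"dp": [0,0,0],"dr": [0,0,0],"grip": 34},
  {"dp": [0,0,0],"dr": [0,0,0],"grip": 34},
  {"dp": [0,0,0],"dr": [0,0,0],"grip": 34},
  {"dp": [0,0,-0.013],"dr": [0,0,0],"grip": 34},
  {"dp": [0,0,-0.026],"dr": [0,0,0],"grip": 34},
  {"dp": [0,0,-0.301],"dr": [0,0,0],"grip": 34},
  {"dp": [0,0,-0.301],"dr": [0,0,0],"grip": 34},
  {"dp": [0,0,-0.301],"dr": [0,0,0],"grip": 34},
  {"dp": [0,0,-0.301],"dr": [0,0,0],"grip": 34},
])

```text
time: 49.47
position: [550.3, -401.7, 218.6]
tool_rot: [0.004, 1.0, 0.028, 0.004]
force: [1.5, -0.7, -0.5]
grip_width: 0.528
grasp_force: 63.5
```

send_rows([
  {"dp": [-0.009,-0.082,0],"dr": [0,0,0.025],"grip": 34},
  {"dp": [-0.017,-0.165,0],"dr": [0,0,0.05],"grip": 34},
  {"dp": [-0.026,-0.247,0],"dr": [0,0,0.074],"grip": 34},
  {"dp": [-0.034,-0.329,0],"dr": [0,0,0.099],"grip": 34},
  {"dp": [-0.043,-0.412,0],"dr": [0,0,0.124],"grip": 34},
  {"dp": [-0.051,-0.494,0],"dr": [0,0,0.149],"grip": 34},
  {"dp": [-0.06,-0.576,0],"dr": [0,0,0.174],"grip": 34},
  {"dp": [-0.068,-0.659,0],"dr": [0,0,0.199],"grip": 34},
  {"dp": [-0.077,-0.741,0],"dr": [0,0,0.223],"grip": 34},
  {"dp": [-0.085,-0.823,0],"dr": [0,0,0.248],"grip": 34},
  {"dp": [-0.094,-0.906,0],"dr": [0,0,0.273],"grip": 34},
  {"dp": [-0.094,-0.906,0],"dr": [0,0,0.273],"grip": 34},
])

```text
time: 50.47
position: [487.6, -34.6, 208.4]
tool_rot: [-0.002, 0.999, -0.042, -0.002]
force: [-0.3, -0.1, -3.2]
grip_width: 0.528
grasp_force: 63.5
```

send_rows([
  {"dp": [0.005,-0.077,0],"dr": [0,0,0],"grip": 34},
  {"dp": [0.01,-0.155,0],"dr": [0,0,0],"grip": 34},
  {"dp": [0.015,-0.232,0],"dr": [0,0,0],"grip": 34},
  {"dp": [0.02,-0.31,0],"dr": [0,0,0],"grip": 34},
  {"dp": [0.025,-0.387,0],"dr": [0,0,0],"grip": 34},
  {"dp": [0.069,-0.408,0],"dr": [0,0,0],"grip": 34},
  {"dp": [0.113,-0.43,0],"dr": [0,0,0],"grip": 34},
  {"dp": [0.113,-0.43,0],"dr": [0,0,0],"grip": 34},
  {"dp": [0.113,-0.43,0],"dr": [0,0,0],"grip": 34},
  {"dp": [0.113,-0.43,0],"dr": [0,0,0],"grip": 34},
])

```text
time: 51.3
position: [549.0, 127.3, 208.8]
tool_rot: [0.0, 0.999, -0.044, -0.001]
force: [0.3, -0.3, -1.6]
grip_width: 0.527
grasp_force: 63.5
```

send_rows([
  {"dp": [0,0,0.043],"dr": [0,0,0],"grip": 34},
  {"dp": [0,0,0.085],"dr": [0,0,0],"grip": 34},
  {"dp": [0,0,0.128],"dr": [0,0,0],"grip": 34},
  {"dp": [0,0,0.17],"dr": [0,0,0],"grip": 34},
  {"dp": [0,0,0.213],"dr": [0,0,0],"grip": 34},
  {"dp": [0,0,0.213],"dr": [0,0,0],"grip": 34},
  {"dp": [0,0,0.213],"dr": [0,0,0],"grip": 34},
  {"dp": [0,0,0.213],"dr": [0,0,0],"grip": 34},
  {"dp": [0,0,0.213],"dr": [0,0,0],"grip": 34},
])

```text
time: 52.05
position: [550.7, 127.6, 126.3]
tool_rot: [-0.0, 0.999, -0.044, 0.001]
force: [0.4, 0.1, -1.5]
grip_width: 0.526
grasp_force: 63.4
```

```bash
python3 hov.py 132 wrist21; python3 plan.py "-,-,106,-5,4i;-,-,99.9,-,4i;-,-,-,-,3"
```

```text
52.05 [550.7 127.6 126.3] [-65. 132.] 0.526
carton top z 85.6 spread [ 84.  140.9] far x -14.5 -> contact TCP z 98.1
carton y [109.1 153.8]
board far x -11.8
dp[0.000,-0.000,0.012] dr z -0.000 g34
   dp[0.000,-0.000,0.024] dr z -0.000 g34
   dp[0.000,-0.000,0.035] dr z -0.000 g34
   dp[0.000,-0.000,0.047] dr z -0.000 g34 (need 0.5) 
dp[0.000,-0.000,0.051] dr z -0.000 g34
   dp[0.000,-0.000,0.055] dr z -0.000 g34
   dp[0.000,-0.000,0.058] dr z -0.000 g34
   dp[0.000,-0.000,0.062] dr z -0.000 g34 (need 0.1) 
x3 dp[0.000,-0.000,0.062] dr z -0.000 g34 (need 0.0) 
-- rows 11
cmd [551.  127.6 100.   -5.   34. ]
```

send_rows([
  {"dp": [0,0,0.012],"dr": [0,0,0],"grip": 34},
  {"dp": [0,0,0.024],"dr": [0,0,0],"grip": 34},
  {"dp": [0,0,0.035],"dr": [0,0,0],"grip": 34},
  {"dp": [0,0,0.047],"dr": [0,0,0],"grip": 34},
  {"dp": [0,0,0.051],"dr": [0,0,0],"grip": 34},
  {"dp": [0,0,0.055],"dr": [0,0,0],"grip": 34},
  {"dp": [0,0,0.059],"dr": [0,0,0],"grip": 34},
  {"dp": [0,0,0.062],"dr": [0,0,0],"grip": 34},
  {"dp": [0,0,0.064],"dr": [0,0,0],"grip": 34},
  {"dp": [0,0,0.064],"dr": [0,0,0],"grip": 34},
  {"dp": [0,0,0.064],"dr": [0,0,0],"grip": 34},
])

```text
time: 53.02
position: [550.0, 127.8, 99.2]
tool_rot: [-0.0, 0.999, -0.044, 0.0]
force: [-0.3, -0.2, -2.1]
grip_width: 0.529
grasp_force: 63.6
```

```bash
echo '[551.0,127.6,99.2,-5.0,34.0]' > cmd.json; python3 plan.py "-,-,-,-,5,64;-,-,170,-,3i;-,-,-,-,1" "b-210,132,170,-,7,24" "-,-,85,-,4i;-,-,77.8,-,3i;b-188,132,77.8,-5,4i" "b-92,132,-,-,12i" "b-75,132,-,-,6i;b-65,132,-,-,4i;-,-,-,-,2" | grep -A1 -B1 -e need -e cmd
```

```text
x5 dp[0.000,0.000,0.000] dr z -0.000 g64 (need 0.0) 
dp[0.000,0.000,-0.059] dr z -0.000 g64
   dp[0.000,0.000,-0.118] dr z -0.000 g64
   dp[0.000,0.000,-0.177] dr z -0.000 g64 (need 1.7) 
x1 dp[-0.000,-0.000,-0.177] dr z -0.000 g64 (need 0.0) 
-- rows 9
x7 dp[-0.363,0.000,0.000] dr z -0.000 g24 (need 3.5) 
-- rows 7
--
   dp[0.000,-0.000,0.159] dr z -0.000 g24
   dp[0.000,-0.000,0.213] dr z -0.000 g24 (need 2.0) 
dp[0.000,-0.000,0.219] dr z -0.000 g24
   dp[0.000,-0.000,0.225] dr z -0.000 g24
   dp[0.000,-0.000,0.231] dr z -0.000 g24 (need 0.2) 
dp[0.014,0.000,0.231] dr z -0.000 g24
--
   dp[0.041,0.000,0.231] dr z -0.000 g24
   dp[0.055,0.000,0.231] dr z -0.000 g24 (need 0.5) 
-- rows 11
--
   dp[0.220,0.000,0.000] dr z -0.000 g24
   dp[0.240,0.000,0.000] dr z -0.000 g24 (need 2.3) 
-- rows 12
--
   dp[0.035,0.000,0.000] dr z -0.000 g24
   dp[0.042,0.000,0.000] dr z -0.000 g24 (need 0.4) 
dp[0.048,0.000,0.000] dr z -0.000 g24
--
   dp[0.061,0.000,0.000] dr z -0.000 g24
   dp[0.067,0.000,0.000] dr z -0.000 g24 (need 0.2) 
x2 dp[0.067,-0.000,-0.000] dr z -0.000 g24 (need 0.0) 
-- rows 12
cmd [550.6 127.6  77.6  -5.   24. ]
```

Release and retreat, then check before pushing.

send_rows([
  {"dp": [0,0,0],"dr": [0,0,0],"grip": 64},
  {"dp": [0,0,0],"dr": [0,0,0],"grip": 64},
  {"dp": [0,0,0],"dr": [0,0,0],"grip": 64},
  {"dp": [0,0,0],"dr": [0,0,0],"grip": 64},
  {"dp": [0,0,0],"dr": [0,0,0],"grip": 64},
  {"dp": [0,0,-0.059],"dr": [0,0,0],"grip": 64},
  {"dp": [0,0,-0.118],"dr": [0,0,0],"grip": 64},
  {"dp": [0,0,-0.177],"dr": [0,0,0],"grip": 64},
  {"dp": [0,0,-0.177],"dr": [0,0,0],"grip": 64},
])

```text
time: 53.77
position: [552.9, 128.1, 175.4]
tool_rot: [-0.001, 0.999, -0.043, 0.004]
force: [1.1, 2.2, 0.4]
grip_width: 0.749
grasp_force: 0.0
```

send_rows([
  {"dp": [-0.363,0,0],"dr": [0,0,0],"grip": 24},
  {"dp": [-0.363,0,0],"dr": [0,0,0],"grip": 24},
  {"dp": [-0.363,0,0],"dr": [0,0,0],"grip": 24},
  {"dp": [-0.363,0,0],"dr": [0,0,0],"grip": 24},
  {"dp": [-0.363,0,0],"dr": [0,0,0],"grip": 24},
  {"dp": [-0.363,0,0],"dr": [0,0,0],"grip": 24},
  {"dp": [-0.363,0,0],"dr": [0,0,0],"grip": 24},
])

```text
time: 54.35
position: [406.3, 140.5, 170.5]
tool_rot: [-0.0, 0.999, -0.044, 0.001]
force: [0.3, -0.1, 0.4]
grip_width: 0.278
grasp_force: 0.0
```

```bash
python3 chk.py 132 wrist wrist22
```

```text
54.35 [406.3 140.5 170.5] [-210.   132.3] 0.278 [ 0.3 -0.1  0.4]
carton top (array([-107.2,  131.6]), array([46. , 16.9]), -89.96) [-115.5  -99.1] 57.5
board x [-176.1 -115.3] 11.5
```

send_rows([
  {"dp": [0,0,0.053],"dr": [0,0,0],"grip": 24},
  {"dp": [0,0,0.106],"dr": [0,0,0],"grip": 24},
  {"dp": [0,0,0.159],"dr": [0,0,0],"grip": 24},
  {"dp": [0,0,0.213],"dr": [0,0,0],"grip": 24},
  {"dp": [0,0,0.219],"dr": [0,0,0],"grip": 24},
  {"dp": [0,0,0.225],"dr": [0,0,0],"grip": 24},
  {"dp": [0,0,0.231],"dr": [0,0,0],"grip": 24},
  {"dp": [0.014,0,0.231],"dr": [0,0,0],"grip": 24},
  {"dp": [0.027,0,0.231],"dr": [0,0,0],"grip": 24},
  {"dp": [0.041,0,0.231],"dr": [0,0,0],"grip": 24},
  {"dp": [0.055,0,0.231],"dr": [0,0,0],"grip": 24},
])

```text
time: 55.32
position: [428.7, 138.5, 78.5]
tool_rot: [-0.0, 0.999, -0.044, 0.001]
force: [-0.1, -0.4, 0.4]
grip_width: 0.276
grasp_force: 1.1
```

send_rows([
  {"dp": [0.02,0,0],"dr": [0,0,0],"grip": 24},
  {"dp": [0.04,0,0],"dr": [0,0,0],"grip": 24},
  {"dp": [0.06,0,0],"dr": [0,0,0],"grip": 24},
  {"dp": [0.08,0,0],"dr": [0,0,0],"grip": 24},
  {"dp": [0.1,0,0],"dr": [0,0,0],"grip": 24},
  {"dp": [0.12,0,0],"dr": [0,0,0],"grip": 24},
  {"dp": [0.14,0,0],"dr": [0,0,0],"grip": 24},
  {"dp": [0.16,0,0],"dr": [0,0,0],"grip": 24},
  {"dp": [0.18,0,0],"dr": [0,0,0],"grip": 24},
  {"dp": [0.2,0,0],"dr": [0,0,0],"grip": 24},
  {"dp": [0.22,0,0],"dr": [0,0,0],"grip": 24},
  {"dp": [0.24,0,0],"dr": [0,0,0],"grip": 24},
])

```text
time: 56.32
position: [523.6, 130.0, 77.4]
tool_rot: [0.0, 0.999, -0.044, 0.0]
force: [-3.2, 1.2, 1.5]
grip_width: 0.282
grasp_force: 1.6
```

send_rows([
  {"dp": [0.007,0,0],"dr": [0,0,0],"grip": 24},
  {"dp": [0.014,0,0],"dr": [0,0,0],"grip": 24},
  {"dp": [0.021,0,0],"dr": [0,0,0],"grip": 24},
  {"dp": [0.028,0,0],"dr": [0,0,0],"grip": 24},
  {"dp": [0.035,0,0],"dr": [0,0,0],"grip": 24},
  {"dp": [0.042,0,0],"dr": [0,0,0],"grip": 24},
  {"dp": [0.048,0,0],"dr": [0,0,0],"grip": 24},
  {"dp": [0.055,0,0],"dr": [0,0,0],"grip": 24},
  {"dp": [0.061,0,0],"dr": [0,0,0],"grip": 24},
  {"dp": [0.067,0,0],"dr": [0,0,0],"grip": 24},
  {"dp": [0.067,0,0],"dr": [0,0,0],"grip": 24},
])

```text
time: 57.23
position: [550.0, 127.7, 77.5]
tool_rot: [-0.0, 0.999, -0.044, 0.0]
force: [-1.5, 0.3, -1.3]
grip_width: 0.28
grasp_force: 0.5
```

```bash
python3 plan.py "b-90,132,-,-,4i;-,-,200,-,4" "b-190,60,240,-,8"
```

```text
dp[-0.016,0.000,0.000] dr z -0.000 g24
   dp[-0.031,0.000,0.000] dr z -0.000 g24
   dp[-0.047,0.000,0.000] dr z -0.000 g24
   dp[-0.062,0.000,0.000] dr z -0.000 g24 (need 0.6) 
x4 dp[-0.062,0.000,-0.306] dr z -0.000 g24 (need 2.9) 
-- rows 8
x8 dp[-0.250,0.180,-0.100] dr z -0.000 g24 (need 3.1) 
-- rows 8
cmd [420.   66.8 240.   -5.   24. ]
```

send_rows([
  {"dp": [-0.016,0,0],"dr": [0,0,0],"grip": 24},
  {"dp": [-0.031,0,0],"dr": [0,0,0],"grip": 24},
  {"dp": [-0.047,0,0],"dr": [0,0,0],"grip": 24},
  {"dp": [-0.062,0,0],"dr": [0,0,0],"grip": 24},
  {"dp": [-0.062,0,-0.306],"dr": [0,0,0],"grip": 24},
  {"dp": [-0.062,0,-0.306],"dr": [0,0,0],"grip": 24},
  {"dp": [-0.062,0,-0.306],"dr": [0,0,0],"grip": 24},
  {"dp": [-0.062,0,-0.306],"dr": [0,0,0],"grip": 24},
])

```text
time: 57.9
position: [528.9, 130.6, 209.0]
tool_rot: [-0.001, 0.999, -0.043, 0.007]
force: [1.4, 0.6, 0.7]
grip_width: 0.282
grasp_force: 0.0
```

send_rows([
  {"dp": [-0.25,0.18,-0.3],"dr": [0,0,0],"grip": 24},
  {"dp": [-0.25,0.18,-0.3],"dr": [0,0,0],"grip": 24},
  {"dp": [-0.25,0.18,-0.3],"dr": [0,0,0],"grip": 24},
  {"dp": [-0.25,0.18,-0.3],"dr": [0,-0.8,0],"grip": 24},
  {"dp": [-0.25,0.18,-0.3],"dr": [0,-0.8,0],"grip": 24},
  {"dp": [-0.25,0.18,-0.3],"dr": [0,-0.8,0],"grip": 24},
  {"dp": [-0.25,0.18,-0.3],"dr": [0,-0.8,0],"grip": 24},
  {"dp": [-0.25,0.18,-0.3],"dr": [0,-0.8,0],"grip": 24},
  {"dp": [-0.25,0.18,-0.3],"dr": [0,-0.8,0],"grip": 24},
  {"dp": [-0.25,0.18,-0.3],"dr": [0,-0.8,0],"grip": 24},
])

```text
time: 58.73
position: [418.5, 67.1, 319.6]
tool_rot: [-0.009, 0.977, -0.042, -0.207]
force: [-0.8, -0.0, 0.5]
grip_width: 0.281
grasp_force: 0.0
```

```bash
python3 near.py wrist23; python3 - <<'E'
from h import *; from bay import *
W=cloud(capture("scene"))
for b in blobs(W,(400,280),(610,420),20,34,200): print("stack",rect(b),b[:,2].mean())
W=cloud(capture("side")); B=np.concatenate([(W[...,:2]-O)@Rb,W[...,2:]],-1)
for y in (-44,44,132):
    k=B[(abs(B[...,1]-y)<24)&(abs(B[...,2]-57)<5)&(B[...,0]>-20)&(B[...,0]<110)]
    print(y,len(k),k.min(0).round(0) if len(k) else "",k.max(0).round(0) if len(k) else "")
E
```

```text
[-191.5   60.3]
-132 board x [-603.9 -492. ] carton face x None
-44 board x [-540.1 -497.5] carton face x None
44 board x [-709.  -505.9] carton face x None
132 board x [-390.  -338.7] carton face x None
stack (array([501.1, 352.6]), array([167. ,  53.7]), -5.35) 26.825379935894414
-44 79 [  4. -50.  53.] [ 90. -21.  62.]
44 55 [ 4. 38. 56.] [92. 67. 62.]
132 51 [  3. 128.  56.] [ 92. 156.  61.]
```

View pics/wrist23.png

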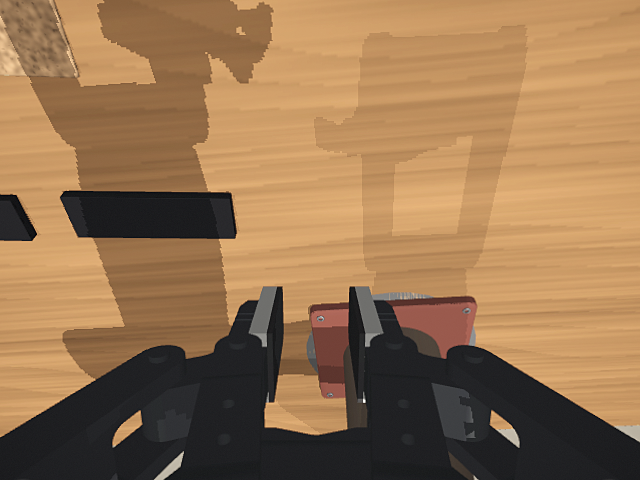

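That view tilted the wrong way, showing the base and black boards. Tilt forward instead to see under the slats.

send_rows([
  {"dp": [0,0,0],"dr": [0,0.8,0],"grip": 24},
  {"dp": [0,0,0],"dr": [0,0.8,0],"grip": 24},
  {"dp": [0,0,0],"dr": [0,0.8,0],"grip": 24},
  {"dp": [0,0,0],"dr": [0,0.8,0],"grip": 24},
  {"dp": [0,0,0],"dr": [0,0.8,0],"grip": 24},
  {"dp": [0,0,0],"dr": [0,0.8,0],"grip": 24},
])

```text
time: 59.38
position: [418.3, 67.1, 320.6]
tool_rot: [-0.0, 0.999, -0.043, 0.0]
force: [0.3, -0.2, 0.0]
grip_width: 0.283
grasp_force: 0.0
```

send_rows([
  {"dp": [0,0,0.1],"dr": [0,0.9,0],"grip": 24},
  {"dp": [0,0,0.1],"dr": [0,0.9,0],"grip": 24},
  {"dp": [0,0,0.1],"dr": [0,0.9,0],"grip": 24},
  {"dp": [0,0,0.1],"dr": [0,0.9,0],"grip": 24},
  {"dp": [0,0,0.1],"dr": [0,0.9,0],"grip": 24},
  {"dp": [0,0,0.1],"dr": [0,0.9,0],"grip": 24},
  {"dp": [0,0,0.1],"dr": [0,0.9,0],"grip": 24},
])

```text
time: 59.97
position: [419.5, 66.8, 280.8]
tool_rot: [0.01, 0.972, -0.042, 0.232]
force: [0.0, -0.0, 0.9]
grip_width: 0.281
grasp_force: 0.0
```

```bash
python3 near.py wrist24; python3 -c "
from h import *
s=status.observe(); print(s['position'],s['force'],s['time'])"
```

```text
[-190.2   60. ]
-132 board x None carton face x None
-44 board x [-55.1   5. ] carton face x (array([3.9, 4.8]), array([19. , 59.2]), 1671)
44 board x [-55.1   4.4] carton face x (array([3.6, 4.6]), array([18.8, 59.3]), 1677)
132 board x [-55.1   6.4] carton face x (array([5.5, 6.3]), array([18.7, 59.3]), 1593)
[419.77603335  66.78388176 280.93947885] [ 0.58733133 -0.11700418 -0.22762292] 60.0167
```

View pics/wrist24.png

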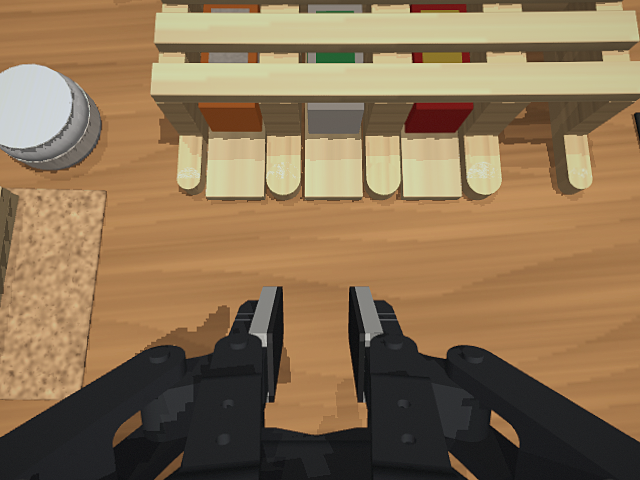

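The view shows the orange (230,117), green (335,118) and red (437,117) cartons, all 4–6 mm inside the slat front. The three boards' tabs end at -55 mm, row ~197. The arm is clear of everything, so I'm handing in.

```bash
python3 -c "
from station import workorder; print(workorder.close_job())"
```

```text
the job is handed in; nothing more can be done
None
```

The three cartons present are each on their own board, pushed fully home in lanes 1–3 with the pull tabs sticking out. The two spare boards are still on their stack, and I handed the job in at about 60 s; the hand-in returned no verdict.

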